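# Seat and clamp a reagent cassette in the analyser's sloping bay

### The job

Load the reagent cassette into the sloping bay: set it down upright and gently on the slippery deck, let go, and let it slide home into the low corner, flush against both fences. Then push the clamp down the slope onto the end of the cassette, press it home with about 8 N for a moment, never much harder, and leave it bearing there. Do not disturb the bottle, the jar or the tube rack.

Things in the scene. Friction and masses are not known exactly. Their poses are not given: they have to be found in the camera images.
- cassette_mid (a point): centre of the loose white reagent cassette, a closed rigid box 90 mm long (its x), 46 mm wide (its y) and 50 mm high (its z), with three low grey round caps (7 mm high) on top; 0.17 to 0.34 kg. This point lies half-way up, 25 mm above its underside and on its middle. It starts upright, lying on the bench. Either end may point up the slope.
- deck: fixed, slippery steel deck of the sloping bay, tilted about 22 degrees. Origin: on its surface in the low inner corner where two fences (10 mm high, 12 mm thick) meet; x runs up the slope along the long fence's inner face (220 mm), y up the slope along the short fence's inner face (100 mm), z is its normal. The cassette slides down it by itself (friction 0.10 to 0.15).
- seat (a point): where the cassette's centre is when seated home, its length along the deck's x, against both fences: x 45, y 23, z 25 mm in the deck frame; axes as the deck's. The cassette then spans deck x 0 to 90, y 0 to 46 mm. Setting down, sliding into the fences and clamping should never load the cassette with more than about 35 N in all.
- clamp: sliding clamp on the deck, axes as the deck's. Origin: at deck level under its nose, the flat -x face that bears on the seated cassette's end (deck x 90, y 28 mm). Starts at deck x 130 to 150, slides down to 75 mm; takes 3 N to push (so 8 N on the cassette is 11 N on the tab), stays where left. 26 mm long (+x of the nose), 44 wide, 25 high. On the cassette: 6 N for a moment, never over 11 N.
- clamp_tab (a point): centre of the upright aluminium push tab on the clamp: 12 mm thick (deck x), 40 mm wide (deck y), from 25 to 59 mm above the deck, axes as the deck's; 13 mm up the slope from the nose. Push its upper (+x) face or pinch its thickness. Clamp and seated cassette are rigid: once the nose meets the cassette only the arm gives, and the force rises steeply (several N a millimetre).
- water_c (a point): middle of a bystander: clear water bottle, 62 mm across, 200 mm high, standing; this point is 100 mm up
- jar_c (a point): middle of a bystander: amber glass reagent jar, 52 mm across, 75 mm high; this point is 37 mm up
- rack_c (a point): middle of a bystander: grey tube rack with capped tubes, 60 by 130 mm, 84 mm high over the caps; this point is 42 mm up
Things that resemble listed ones, but are neither listed nor needed, are in the scene too. Leave any purple look-alike of the part that bears cassette_mid alone.

How it is judged:
By the outcome, as a careful person would: the job done as asked, in the order asked, and still so for the second after the job is handed in, with the robot touching nothing.
It also fails if it takes over 64 s, if anything falls off the work surface, if the arm or the gripper's body presses on something with over 40 N, if the wrist force passes 120 N, or if a joint passes its speed limit or range.

### The arm

A 6-joint arm with a two-finger parallel gripper is mounted at the origin on the work surface. World frame = base frame: x ahead of the robot, y to its left, z up, the work surface at z = 0. Lengths are in m, angles in rad, forces in N, time in s.
With the tool pointing down it reaches from about 0.3 to 0.75 m from the base axis. Payload 8.5 kg.
Tool frame: the origin (TCP) lies on the centre line of the jaws, within the pads' length; the fingertips stand 11 mm ahead of it and the grasp point (between the pads) lies 8 mm behind it; z points along the fingers, y is the direction in which the jaws open and shut (so a half turn about z gives the same grasp; the last joint's range is limited). The gripper opens to 85 mm and grips with 20 to 120 N. Pads are 22 mm wide; open, the fingers measure 114 mm over their backs; the gripper's body (76 mm by 85 mm) begins 54 mm behind the grasp point. The pads swing forward as they close: fully open they stand 13 mm farther back than shut.
Start: joints at [-1.346, 0.381, 1.297, -0, 1.464, -0.215], TCP at [0.234, -0.498, 0.242] pointing down, gripper open.
Joint ranges: [-3.11, 3.11], [-0.89, 2.33], [0.22, 2.48], [-1.42, 4.56], [0.17, 2.85], [-2.88, 2.88]. Speed limits (rad/s): [2.39, 2.39, 3.14, 3.14, 3.14, 3.14].

### API

Orientations are given as a rotation vector (axis times angle).
In Python, from station import ctrl gives the robot as it stands.
- The arm moves only by the tool step_arm, never from a script. Its argument "commands" is a list that holds one entry, the list of rows, each a list of 5 numbers: the closure in counts, from 0 (fully open) to 255 (shut), then the shift along the world's x, y, z in m, then the turn about the world's z in rad. A call has exactly 8 rows; each row is the pose to reach, as a shift and turn from the pose commanded when the call began; what a row does not reach only later rows make up. A row lasts 1/10 s, in which the tool goes at most 50 mm and 8.59 degrees, less where a joint would pass 70% of its speed; a pose out of reach is approached as far as the arm can. A call with a gripper value outside its range is refused whole. The fingers move at their own pace and stop on an object; the grip force is fixed at half the most. Time passes only in rows, so rows that repeat a pose let the fingers close, or fill a call up. It gives the time, the measured TCP pose, the force and the opening at its end, in the units of the state.
- ctrl.get_state(): the state, without advancing time (a new reading comes with each control period).
- ctrl.camera(name): name is "scene" or "top"; returns the picture (384x512x3 uint8, red, green, blue); there is no depth.
- ctrl.camera_model(name): a dict with "mtx" (3x3 intrinsics, pixels), "R" (3x3) and "t" (3): a world point X has camera coordinates R X + t. Camera axes: x right, y down, z forward; pixel columns grow to the right and rows downward; lengths in m; the calibration is good to about 2 mm. A picture is of the moment at which its call begins. camera_model takes no time and is no camera call.
- ctrl.hand_in(): hands the job in, once; it reports no verdict.
Trained networks look in the newest picture that a camera, given by its name, has taken for a name from the list of things; names that differ only in an ending like _2 or _b are one class to them, and where a whole thing is asked for, a point or a joint stands for the part that bears it (a point fixed in the world has none). Each returns a list of dicts, best first, with "conf" (0 to 1); they miss things now and then, are a little off and sometimes report something else, mostly with a low value. They report only what shows in the picture. A call takes as long as a camera call. They do not tell look-alikes from the thing itself.
- ctrl.spot_in(thing, camera): "point" ([row, column] in pixels, amid what is visible of it).
The state is a dict: "clock": time; "joint_positions": joint angles; "qvel": joint speeds; "joint_efforts": joint torques, N m; "position": TCP position; "orientation": TCP orientation; "wrist_force": force on the tool from outside, world axes, zero at the start; "moment": the same for the moment, N m; "opening": opening from 0.0 (shut) to 1.0 (fully open).
Only numpy, scipy, OpenCV 4.12 (cv2) and the standard library are available. Lean on these libraries where they do the work, as an engineer would, in place of code of your own. Each camera call takes 0.05 s, during which the arm holds its last target.

## Working session

There is one attempt and no reset: what is moved stays moved. The work goes in short steps, Python scripts to look and compute and a tool call to move; the robot and the scene stay as the last step left them, time stands still between calls to the robot, and variables do not carry over. Pictures are saved under pics/ and viewed, and the job is handed in when it is done.

Besides the shell and the picture viewer there is one more tool, called after "Request:" as name(argument=value, ...), one argument or row to a line, values as JSON. step_arm: Moves the arm, as the interface text tells. Its arguments: {"type":"object","properties":{"commands":{"type":"array","items":{"type":"array","items":{"type":"array","items":{"type":"number"}}}}},"required":["commands"]}

```bash
ls; mkdir -p pics
python3 - <<'E'
from station import ctrl
import cv2,numpy as np
for n in("scene","top"):
    im=ctrl.camera(n); cv2.imwrite(f"pics/{n}0.png",im[:,:,::-1])
    m=ctrl.camera_model(n); print(n,{k:np.round(v,4).tolist() for k,v in m.items()})
    for t in("cassette_mid","deck","seat","clamp","clamp_tab","water_c","jar_c","rack_c"):
        try: print(t,[(np.round(d["point"]).tolist(),round(d["conf"],2)) for d in ctrl.spot_in(t,n)])
        except Exception as e: print(t,e)
s=ctrl.get_state();print(s)
E
```

```text
pics
scene {'mtx': [[437.7955, 0.0, 260.9367], [0.0, 437.7955, 190.2645], [0.0, 0.0, 1.0]], 'R': [[-0.7918, 0.6108, 0.0005], [0.4852, 0.6295, -0.6069], [-0.371, -0.4803, -0.7948]], 't': [0.4324, -0.1818, 1.6082]}
cassette_mid [([129.0, 198.0], 0.93), ([177.0, 240.0], 0.91), ([133.0, 249.0], 0.89), ([137.0, 167.0], 0.81), ([151.0, 216.0], 0.59), ([220.0, 273.0], 0.33)]
deck [([220.0, 274.0], 0.91)]
seat [([220.0, 274.0], 0.74)]
clamp [([213.0, 288.0], 0.64)]
clamp_tab [([209.0, 287.0], 0.45)]
water_c [([166.0, 166.0], 0.94)]
jar_c [([263.0, 369.0], 0.94)]
rack_c [([315.0, 332.0], 0.98)]
top {'mtx': [[372.4847, 0.0, 258.2884], [0.0, 372.4847, 192.985], [0.0, 0.0, 1.0]], 'R': [[-0.0004, -1.0, -0.0012], [-0.9963, 0.0005, -0.0854], [0.0854, 0.0012, -0.9963]], 't': [-0.0507, 0.5513, 1.3148]}
cassette_mid [([244.0, 324.0], 0.91), ([209.0, 364.0], 0.86), ([173.0, 373.0], 0.68), ([207.0, 325.0], 0.61), ([205.0, 292.0], 0.53)]
deck [([187.0, 221.0], 0.6)]
seat [([191.0, 220.0], 0.9)]
clamp [([198.0, 214.0], 0.62)]
clamp_tab [([198.0, 213.0], 0.48)]
water_c [([150.0, 329.0], 0.68)]
jar_c [([229.0, 147.0], 0.78)]
rack_c [([183.0, 138.0], 0.61)]
{'clock': 0.9, 'joint_positions': array([-1.34628482e+00,  3.80624002e-01,  1.29741201e+00,  1.08517422e-05,
        1.46359892e+00, -2.15288299e-01]), 'qvel': array([-0.0004344 ,  0.00061271,  0.00093695,  0.0001294 ,  0.00146049,
       -0.00101036]), 'joint_efforts': array([ 2.09074365e-04, -4.48314750e+01, -2.31463230e+01, -1.52906064e-04,
        5.00065435e-04,  5.55726643e-06]), 'position': array([ 0.23416896, -0.49763859,  0.24230545]), 'orientation': array([-3.06589996e+00, -6.85270675e-01, -1.66413239e-05]), 'wrist_force': array([ 0.72707318,  0.15837321, -0.50558416]), 'moment': array([ 0.02062133,  0.01037563, -0.0144109 ]), 'opening': 0.9999317323314851}
```

View pics/scene0.png

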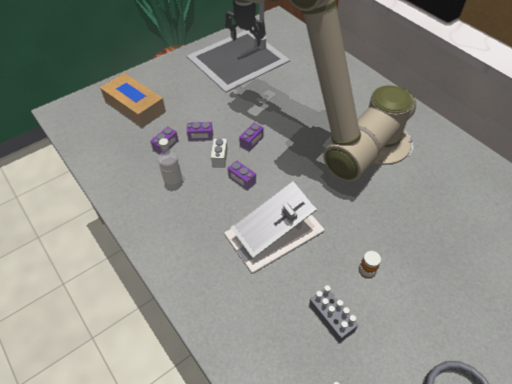

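View pics/top0.png

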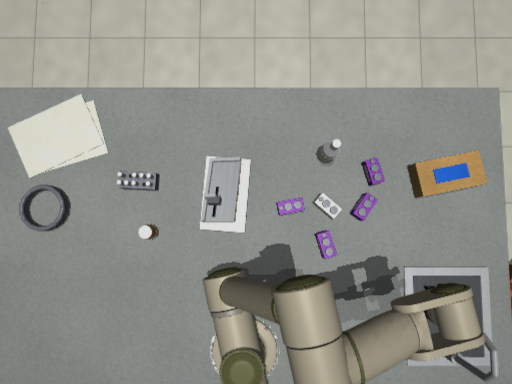

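Run:
```python
import cv2
a=cv2.imread("pics/scene0.png");cv2.imwrite("pics/sz1.png",cv2.resize(a[100:300,140:390],None,fx=3,fy=3,interpolation=cv2.INTER_CUBIC))
a=cv2.imread("pics/top0.png");cv2.imwrite("pics/tz1.png",cv2.resize(a[120:280,160:400],None,fx=3.3,fy=3.3,interpolation=cv2.INTER_CUBIC))
```

```text
(no output)
```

View pics/sz1.png

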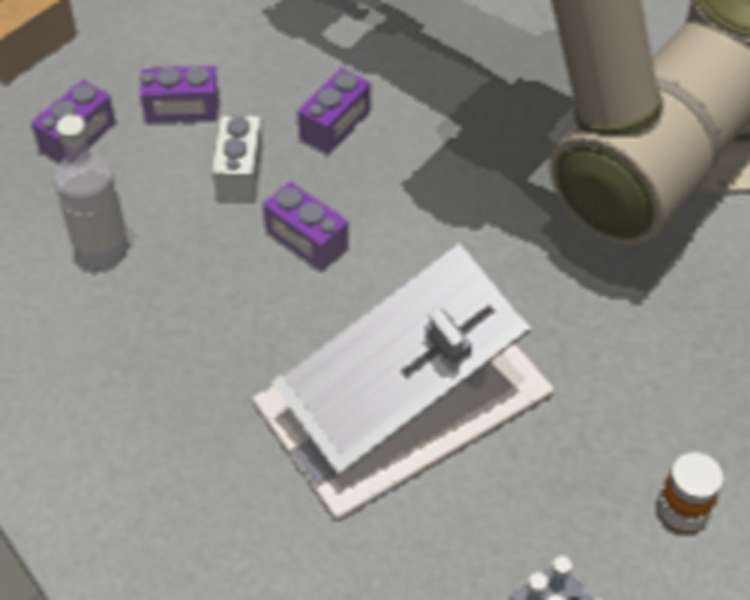

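View pics/tz1.png

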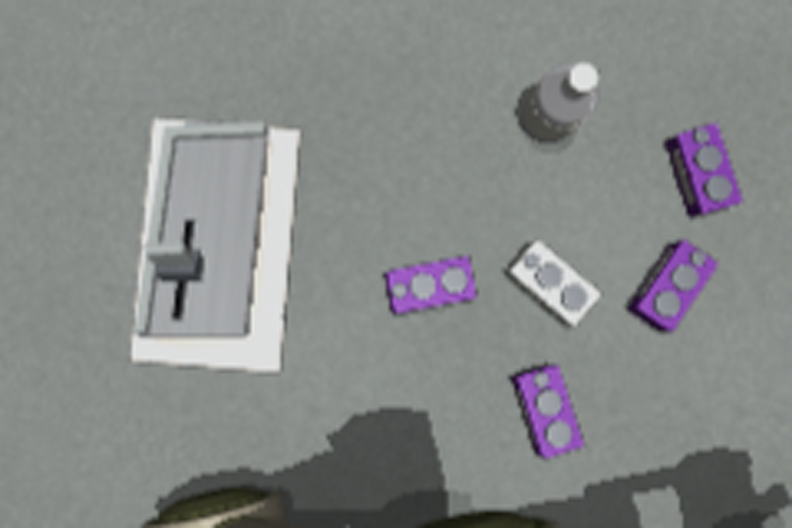

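The only white cassette is at scene (152,219) / top (205,327). The other four cassettes are purple, so I'll leave them alone. Next I need the deck pose from larger crops.

Run:
```python
import cv2
def z(src,r0,r1,c0,c1,f,out):
    a=cv2.imread(src)[r0:r1,c0:c1]; a=cv2.resize(a,None,fx=f,fy=f,interpolation=cv2.INTER_CUBIC)
    for c in range((c0+9)//10*10,c1,10):
        cv2.line(a,(int((c-c0+.5)*f),0),(int((c-c0+.5)*f),6),(0,0,255),1); cv2.putText(a,str(c),(int((c-c0)*f),16),0,.35,(0,0,255),1)
    for r in range((r0+9)//10*10,r1,10):
        cv2.line(a,(0,int((r-r0+.5)*f)),(6,int((r-r0+.5)*f)),(0,0,255),1); cv2.putText(a,str(r),(8,int((r-r0+.7)*f)),0,.35,(0,0,255),1)
    cv2.imwrite(out,a)
z("pics/scene0.png",180,275,220,330,7,"pics/sd.png")
z("pics/top0.png",150,237,195,255,6.8,"pics/td.png")
z("pics/top0.png",185,227,305,350,12,"pics/tc.png")
z("pics/scene0.png",130,172,200,240,12,"pics/sc.png")
```

```text
(no output)
```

View pics/sd.png

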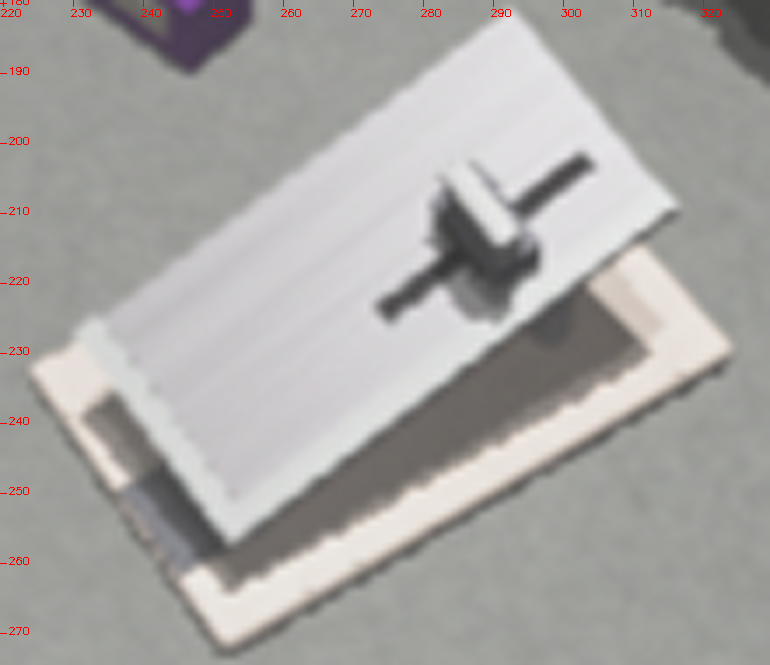

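View pics/td.png

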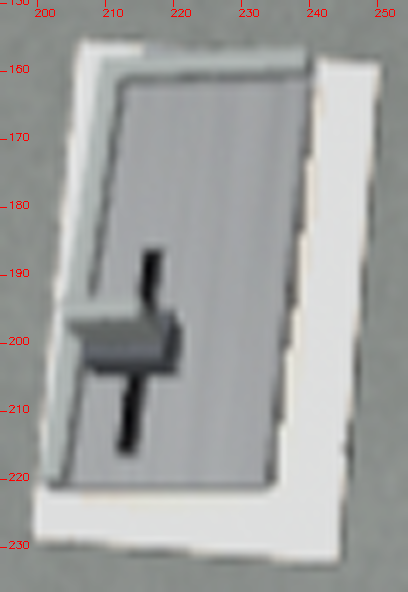

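View pics/tc.png

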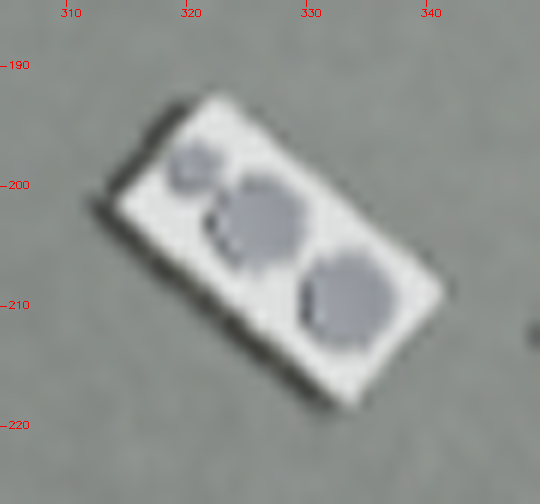

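View pics/sc.png

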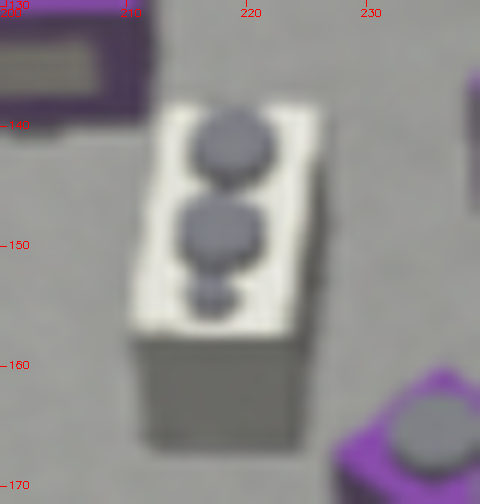

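```bash
cat > h.py <<'E'
import numpy as np,cv2
from scipy.optimize import least_squares
from scipy.spatial.transform import Rotation as Rn
from station import ctrl
M={n:{k:np.array(v,float) for k,v in ctrl.camera_model(n).items()} for n in("scene","top")}
def proj(n,X):
    m=M[n]; c=np.atleast_2d(X)@m["R"].T+m["t"]; p=c@m["mtx"].T; return p[:,:2]/p[:,2:]
def crop(im,r0,r1,c0,c1,f,out):
    cv2.imwrite(out,cv2.resize(im[r0:r1,c0:c1],None,fx=f,fy=f,interpolation=cv2.INTER_CUBIC))
E
cat > fit.py <<'E'
from h import *
# cassette: corners in (sx,sy,z)
C=[("top",(1,1),(322.98,192.4)),]
tx=[(322.98,192.4),(313.8,201.4),(333.5,218.5),(341.4,208.7)]
sc=[(210.5,157.),(223.7,157.25),(226.2,138.1),(213.25,138.1)]
loc=np.array([(45,-23,50),(45,23,50),(-45,23,50),(-45,-23,50)])/1e3
bl=np.array([(45,-23,0),(45,23,0)])/1e3
def cf(p):
    c,s=np.cos(p[2]),np.sin(p[2]);R=np.array([[c,-s,0],[s,c,0],[0,0,1]]);o=np.array([p[0],p[1],0])
    return np.r_[(proj("top",loc@R.T+o)-tx).ravel(),(proj("scene",loc@R.T+o)-sc).ravel(),(proj("scene",bl@R.T+o)-[(212,167),(224.5,167.2)]).ravel()]
r=least_squares(cf,[.5,-.15,.7],loss="soft_l1");print("cassette",r.x,np.round(r.fun,1))
D=[("scene",(220,100,0),(292.6,181.2)),("top",(220,100,0),(234.5,221.1)),
("scene",(220,-12,10),(316.4,209.2)),("top",(220,-12,10),(201.9,221.1)),
("top",(-12,-12,10),(209.5,158)),("scene",(-12,-12,10),(252.6,257.4)),
("scene",(-12,100,10),(230.6,225.9)),("scene",(0,100,10),(233.4,224.5)),
("top",(-12,100,10),(239.4,156.6)),("top",(0,100,10),(239.8,160.5)),
("top",(0,0,10),(212.4,161.2)),("scene",(0,0,10),(253,250.5))]
def df(p):
    R=Rn.from_rotvec(p[3:]).as_matrix();o=[]
    for n,l,px in D: o.append(proj(n,R@(np.array(l)/1e3)+p[:3])[0]-px)
    return np.concatenate(o)
R0=Rn.from_euler("ZYX",[np.pi,-.35,.15]).as_rotvec()
r=least_squares(df,np.r_[.6,.1,.05,R0],loss="soft_l1",x_scale=np.r_[.1,.1,.1,1,1,1])
R=Rn.from_rotvec(r.x[3:]).as_matrix()
print("deck",r.x.round(4));print(R.round(4),np.degrees(np.arccos(R[2,2])))
print(r.fun.reshape(-1,2).round(1))
E
python3 fit.py
```

```text
cassette [ 0.50684028 -0.29282422  0.86358768] [-1.5 -0.7 -0.7  0.2 -0.6 -0.3 -0.2 -0.5 -0.2 -0.6 -0.  -0.4  0.1 -0.3
  0.1 -0.7 -0.4 -1.1  0.1 -0.8]
deck [ 0.6578  0.1094  0.046  -0.4475 -0.3952 -3.1188]
[[-0.9597  0.0018  0.281 ]
 [ 0.0683 -0.9685  0.2396]
 [ 0.2726  0.2492  0.9293]] 21.672387269569313
[[-0.1  0.1]
 [-0.2  0.8]
 [-0.6 -0.1]
 [-0.4  0.1]
 [-0.1  0.5]
 [-0.3 -0.6]
 [-0.6  0.5]
 [-0.2 -0.5]
 [ 0.2  0.4]
 [-0.5 -0.4]
 [-0.2  0.2]
 [ 0.2  0.5]]
```

Request:
step_arm(
  commands=[
    [[0, 0.039, 0.029, -0.01, 0.06], [0, 0.078, 0.059, -0.02, 0.12], [0, 0.117, 0.088, -0.03, 0.18], [0, 0.156, 0.117, -0.045, 0.24], [0, 0.195, 0.146, -0.06, 0.3], [0, 0.234, 0.176, -0.08, 0.36], [0, 0.273, 0.205, -0.1, 0.424], [0, 0.273, 0.205, -0.12, 0.424]],
  ],
)

```text
clock: 1.7
position: [0.5104, -0.2896, 0.1219]
orientation: [2.848, 1.324, 0.002]
wrist_force: [-1.5, -0.8, -0.8]
opening: 1.001
```

Run:
```python
from h import *
s=ctrl.get_state();print(s["clock"],s["position"],s["orientation"],s["wrist_force"],s["qvel"].round(2))
a=ctrl.camera("scene");b=ctrl.camera("top")
crop(a[:,:,::-1],80,230,140,320,4,"pics/s1.png");crop(b[:,:,::-1],130,280,230,400,4,"pics/t1.png")
```

```text
1.7 [ 0.51039331 -0.28960912  0.1218673 ] [2.84787898e+00 1.32355421e+00 2.39416608e-03] [-1.52991169 -0.82495381 -0.7751542 ] [ 0.05  0.28  0.25 -0.03 -0.51  0.11]
```

View pics/s1.png

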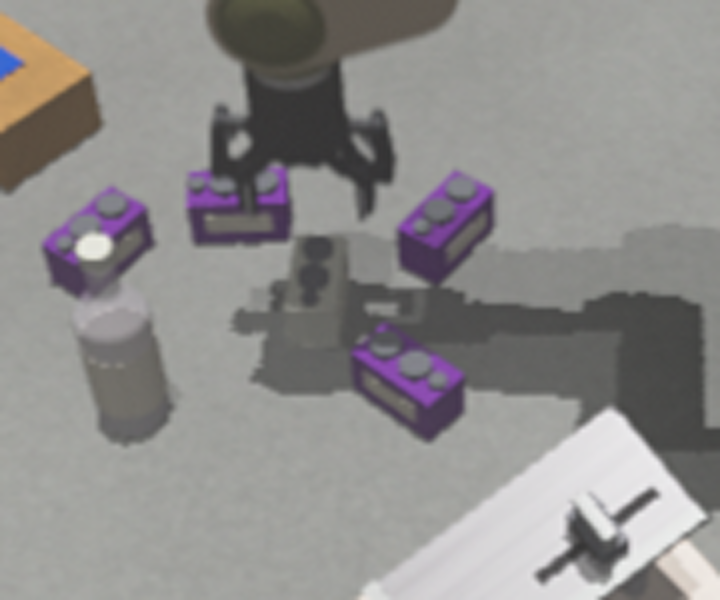

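View pics/t1.png

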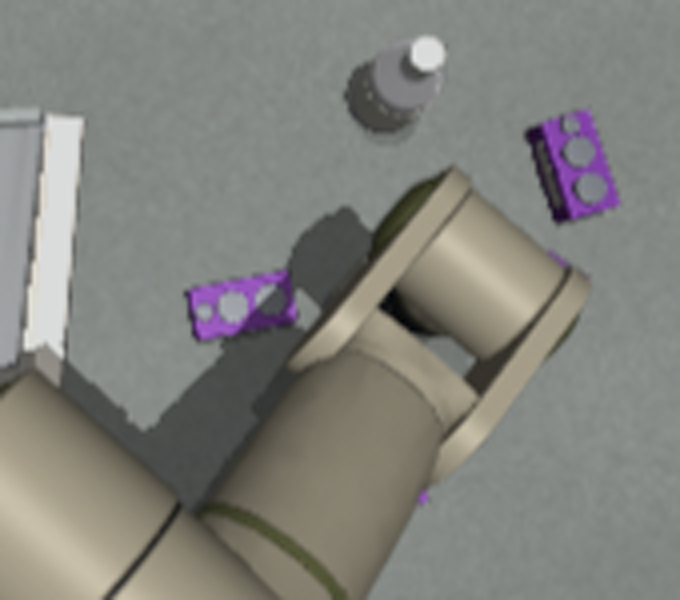

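The gripper is above the white cassette (scene ≈(219,152)) and lined up with its width. Descending.

Request:
step_arm(
  commands=[
    [[0, 0, 0, -0.02, 0], [0, 0, 0, -0.04, 0], [0, 0, 0, -0.06, 0], [0, 0, 0, -0.075, 0], [0, 0, 0, -0.088, 0], [0, 0, 0, -0.095, 0], [0, 0, 0, -0.095, 0], [0, 0, 0, -0.095, 0]],
  ],
)

```text
clock: 2.6
position: [0.5073, -0.2931, 0.028]
orientation: [2.852, 1.314, 0.001]
wrist_force: [0.4, 0.2, 0.1]
opening: 1.0
```

Run:
```python
from h import *
a=ctrl.camera("scene")
crop(a[:,:,::-1],100,190,170,290,6,"pics/s2.png")
```

```text
(no output)
```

View pics/s2.png

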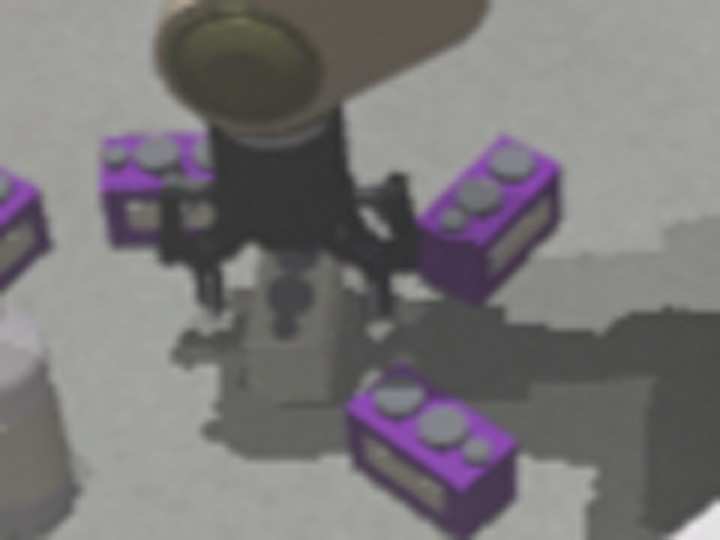

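Request:
step_arm(
  commands=[
    [[50, 0, 0, 0, 0], [100, 0, 0, 0, 0], [130, 0, 0, 0, 0], [160, 0, 0, 0, 0], [160, 0, 0, 0, 0], [160, 0, 0, 0, 0], [160, 0, 0, 0, 0], [160, 0, 0, 0, 0]],
  ],
)

```text
clock: 3.45
position: [0.5075, -0.2928, 0.0279]
orientation: [2.852, 1.315, 0.001]
wrist_force: [0.5, -0.2, 4.7]
opening: 0.528
```

Request:
step_arm(
  commands=[
    [[160, 0, 0, 0.01, 0], [160, 0, 0, 0.025, 0], [160, 0, 0, 0.05, 0], [160, 0, 0, 0.08, 0], [160, 0, 0, 0.11, 0], [160, 0, 0, 0.14, 0], [160, 0, 0, 0.15, 0], [160, 0, 0, 0.15, 0]],
  ],
)

```text
clock: 4.25
position: [0.5073, -0.2927, 0.1781]
orientation: [2.852, 1.315, 0.001]
wrist_force: [0.3, 0.2, -2.7]
opening: 0.529
```

Run:
```python
from h import *
s=ctrl.get_state();print(s["opening"],s["position"],s["wrist_force"])
a=ctrl.camera("scene")
crop(a[:,:,::-1],60,190,150,290,5,"pics/s3.png")
```

```text
0.528958124956687 [ 0.5072857  -0.2926979   0.17811244] [ 0.27809667  0.20085201 -2.68203391]
```

View pics/s3.png

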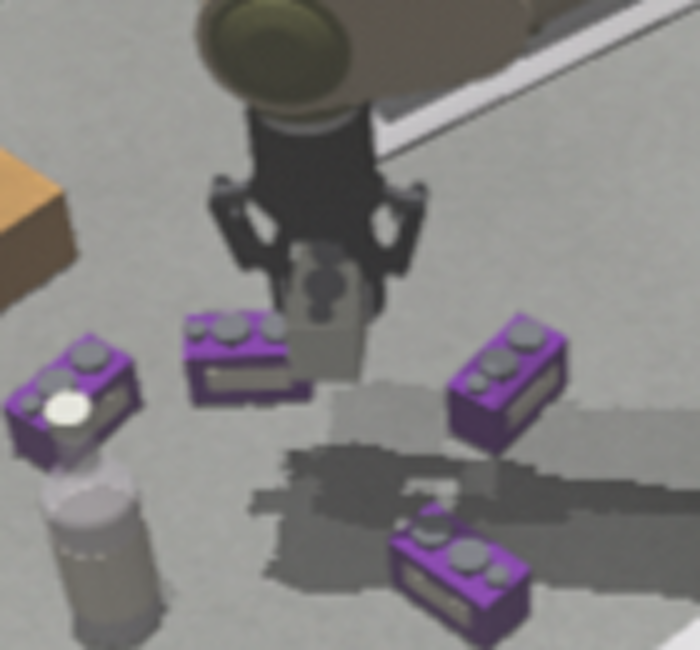

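```bash
cat >> h.py <<'E'
DO=np.array([.6578,.1094,.046]);DR=Rn.from_rotvec([-.4475,-.3952,-3.1188]).as_matrix()
def d2w(p): return DO+DR@(np.array(p,float)/1e3)
def w2d(p): return (DR.T@(np.array(p)-DO))*1e3
E
python3 - <<'E'
from h import *
ex=DR[:,0];n=DR[:,2]
hx=np.array([ex[0],ex[1],0]);hx/=np.linalg.norm(hx);up=np.array([0,0,1.])
hy=np.cross(up,hx); print("head x",np.degrees(np.arctan2(hx[1],hx[0])),hy)
E0=d2w([57,55,0])
zc=np.cross(ex,hy)
c=E0-.023*hy+.025*zc
P=c+.009*zc; tb=P-.008*up
print("edge flat: TCP",tb,"centre deck",w2d(c))
# unpivoted contact at corner: same xy, find z
corner=-.028*up+.045*hx+.023*hy  # rel TCP
# z so that corner on plane
t=tb.copy(); q=t+corner; h=n@(q-DO); t[2]-=h/n[2]; print("corner contact TCP",t, "corner",w2d(t+corner))
print("seated centre",d2w([45,23,25]))
# clamp: project candidate noses
for nx in (130,140,150):
    pts=[d2w([nx+7,8,59]),d2w([nx+7,48,59]),d2w([nx+19,48,59]),d2w([nx+19,8,59])]
    print(nx,proj("scene",pts).round(1).tolist(),proj("top",pts).round(1).tolist())
E
```

```text
head x 175.92960482759773 [-0.07098206 -0.99747759  0.        ]
edge flat: TCP [0.6140727  0.08231188 0.09995182] centre deck [57.         39.25898203 30.10349404]
corner contact TCP [0.6140727  0.08231188 0.11336075] corner [9.41396872e+01 5.50000000e+01 3.94352708e-15]
seated centre [0.6216789  0.09618961 0.08722805]
130 [[288.9, 217.0], [280.4, 206.0], [283.7, 203.6], [292.3, 214.4]] [[204.6, 192.5], [216.0, 192.2], [215.6, 195.7], [204.1, 195.9]]
140 [[291.8, 214.9], [283.2, 204.0], [286.5, 201.5], [295.1, 212.3]] [[204.2, 195.4], [215.7, 195.1], [215.3, 198.6], [203.8, 198.8]]
150 [[294.6, 212.7], [286.0, 201.9], [289.3, 199.4], [297.9, 210.2]] [[203.8, 198.2], [215.3, 198.0], [214.9, 201.5], [203.4, 201.7]]
```

Request:
step_arm(
  commands=[
    [[160, 0.006, 0.02, 0, -0.05], [160, 0.017, 0.06, 0, -0.15], [160, 0.03, 0.105, 0, -0.27], [160, 0.044, 0.15, 0, -0.39], [160, 0.058, 0.195, 0, -0.51], [160, 0.071, 0.24, 0, -0.63], [160, 0.084, 0.285, 0, -0.75], [160, 0.095, 0.325, 0, -0.84]],
  ],
)

```text
clock: 5.1
position: [0.6017, 0.0348, 0.1749]
orientation: [-3.141, -0.031, 0.006]
wrist_force: [1.6, -0.8, -3.7]
opening: 0.529
```

Request:
step_arm(
  commands=[
    [[160, 0.008, 0.03, 0, -0.07], [160, 0.012, 0.05, 0, -0.095], [160, 0.012, 0.05, -0.01, -0.095], [160, 0.012, 0.05, -0.02, -0.095], [160, 0.012, 0.05, -0.03, -0.095], [160, 0.012, 0.05, -0.04, -0.095], [160, 0.012, 0.05, -0.045, -0.095], [160, 0.012, 0.05, -0.045, -0.095]],
  ],
)

```text
clock: 5.9
position: [0.6138, 0.0819, 0.1313]
orientation: [-3.14, 0.113, 0.003]
wrist_force: [-0.4, -0.5, -1.9]
opening: 0.529
```

Run:
```python
from h import *
s=ctrl.get_state();print(s["clock"],s["opening"],s["position"],s["orientation"],s["wrist_force"],s["joint_positions"].round(2))
a=ctrl.camera("scene");b=ctrl.camera("top")
crop(a[:,:,::-1],150,290,200,350,5,"pics/s4.png");crop(b[:,:,::-1],130,250,180,280,5,"pics/t4.png")
```

```text
5.9 0.529286493466669 [0.61381878 0.08186326 0.13133619] [-3.13955910e+00  1.12783694e-01  2.70180030e-03] [-0.41697236 -0.49056834 -1.94390191] [-0.06  0.59  1.26 -0.    1.29  1.58]
```

View pics/s4.png

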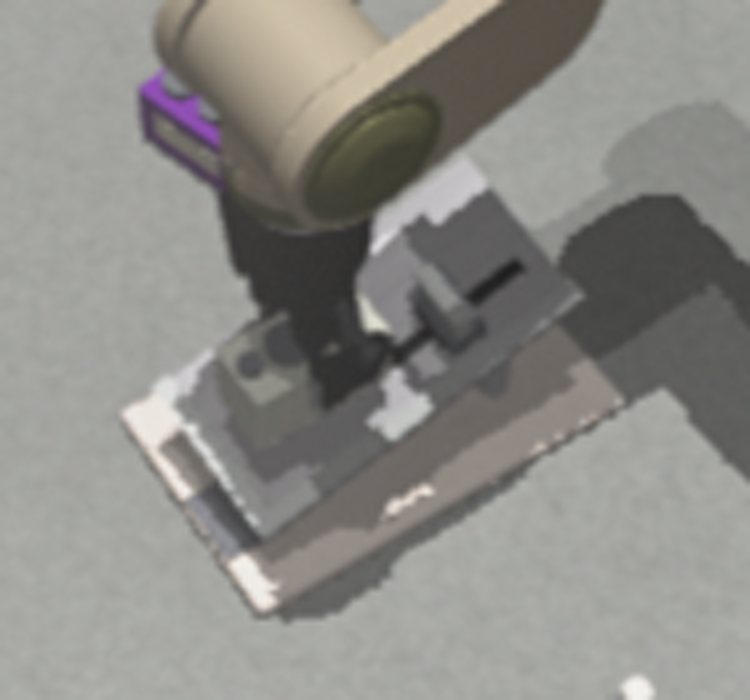

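View pics/t4.png

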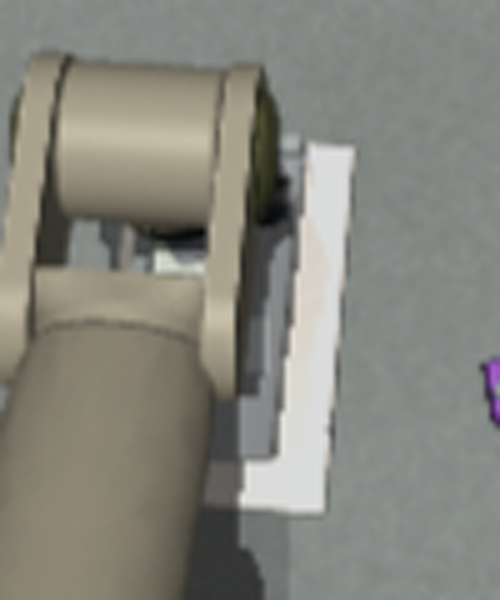

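Request:
step_arm(
  commands=[
    [[160, 0, 0, -0.004, 0], [160, 0, 0, -0.008, 0], [160, 0, 0, -0.012, 0], [160, 0, 0, -0.014, 0], [160, 0, 0, -0.016, 0], [160, 0, 0, -0.017, 0], [160, 0, 0, -0.017, 0], [160, 0, 0, -0.017, 0]],
  ],
)

```text
clock: 6.8
position: [0.6171, 0.0828, 0.119]
orientation: [-3.139, 0.112, -0.016]
wrist_force: [5.9, 3.2, 16.6]
opening: 0.526
```

Request:
step_arm(
  commands=[
    [[160, 0, 0, 0.001, 0], [150, 0, 0, 0.0015, 0], [140, 0, 0, 0.0015, 0], [136, 0, 0, 0.0015, 0], [132, 0, 0, 0.0015, 0], [130, 0, 0, 0.0015, 0], [130, 0, 0, 0.0015, 0], [130, 0, 0, 0.0015, 0]],
  ],
)

```text
clock: 7.6
position: [0.6166, 0.0828, 0.1194]
orientation: [-3.139, 0.112, -0.013]
wrist_force: [5.7, 3.1, 9.0]
opening: 0.53
```

Run:
```python
from h import *
s=ctrl.get_state();print(s["clock"],s["opening"],s["position"],s["orientation"],s["wrist_force"],s["moment"])
a=ctrl.camera("scene")
crop(a[:,:,::-1],180,270,220,330,7,"pics/s5.png")
```

```text
7.6 0.5299611838374534 [0.61664369 0.08277945 0.11935394] [-3.1386791   0.11160711 -0.01326062] [5.70863243 3.11211413 9.00242986] [ 0.37088797 -0.5377869  -0.04175851]
```

View pics/s5.png

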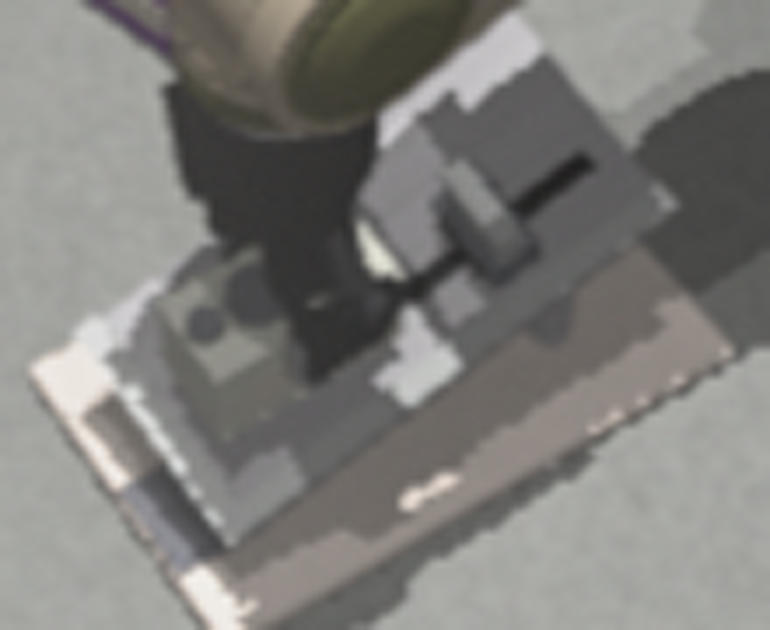

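Request:
step_arm(
  commands=[
    [[129, 0, 0, 0, 0], [128, 0, 0, 0, 0], [127, 0, 0, 0, 0], [126, 0, 0, 0, 0], [126, 0, 0, 0, 0], [125, 0, 0, 0, 0], [125, 0, 0, 0, 0], [125, 0, 0, 0, 0]],
  ],
)

```text
clock: 8.45
position: [0.6166, 0.0828, 0.1194]
orientation: [-3.139, 0.112, -0.013]
wrist_force: [5.4, 3.0, 9.1]
opening: 0.531
```

Request:
step_arm(
  commands=[
    [[124, 0, 0, 0, 0], [124, 0, 0, 0, 0], [123, 0, 0, 0, 0], [123, 0, 0, 0, 0], [122, 0, 0, 0, 0], [122, 0, 0, 0, 0], [121, 0, 0, 0, 0], [121, 0, 0, 0, 0]],
  ],
)

```text
clock: 9.25
position: [0.6166, 0.0828, 0.1194]
orientation: [-3.139, 0.112, -0.013]
wrist_force: [6.1, 3.1, 9.2]
opening: 0.526
```

Request:
step_arm(
  commands=[
    [[120, 0, 0, 0, 0], [120, 0, 0, 0, 0], [119, 0, 0, 0, 0], [119, 0, 0, 0, 0], [118, 0, 0, 0, 0], [118, 0, 0, 0, 0], [117, 0, 0, 0, 0], [117, 0, 0, 0, 0]],
  ],
)

```text
clock: 10.05
position: [0.6141, 0.0824, 0.1167]
orientation: [-3.139, 0.112, 0.0]
wrist_force: [0.7, 1.7, 1.4]
opening: 0.538
```

Run:
```python
from h import *
a=ctrl.camera("scene")
crop(a[:,:,::-1],180,270,220,330,7,"pics/s6.png")
```

```text
(no output)
```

View pics/s6.png

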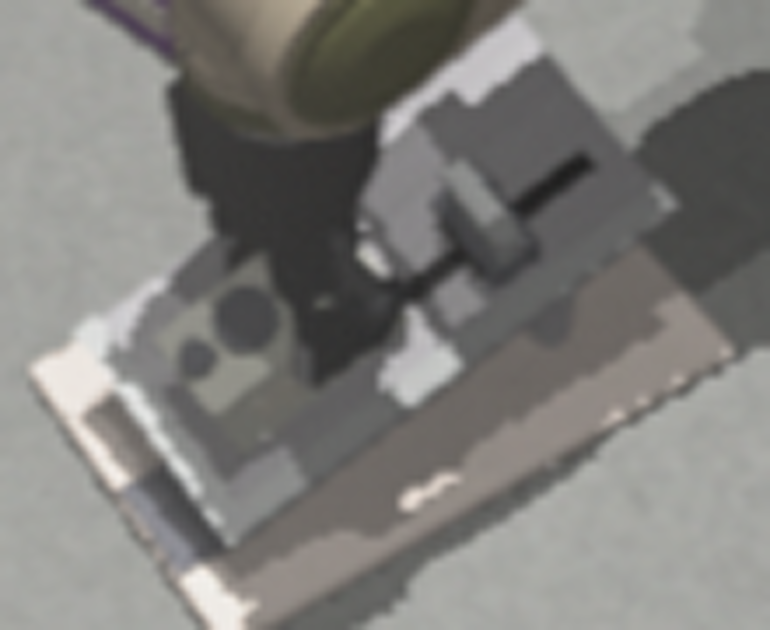

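Request:
step_arm(
  commands=[
    [[117, 0, 0, -0.001, 0], [117, 0, 0, -0.002, 0], [117, 0, 0, -0.003, 0], [117, 0, 0, -0.003, 0], [117, 0, 0, -0.003, 0], [117, 0, 0, -0.003, 0], [117, 0, 0, -0.003, 0], [117, 0, 0, -0.003, 0]],
  ],
)

```text
clock: 10.9
position: [0.6154, 0.0827, 0.1156]
orientation: [-3.139, 0.111, -0.007]
wrist_force: [2.0, 3.7, 10.2]
opening: 0.541
```

Run:
```python
from h import *
a=ctrl.camera("scene")
im=a[205:265,230:280,::-1]; im=cv2.convertScaleAbs(im,alpha=1.8)
cv2.imwrite("pics/s7.png",cv2.resize(im,None,fx=11,fy=10,interpolation=cv2.INTER_CUBIC))
m=M["top"]
th=.8636;ex=np.array([np.cos(th),np.sin(th)]);ey=np.array([-ex[1],ex[0]])
for uv in [(320.5,198.5),(326.3,203),(333.7,209.5)]:
    d=m["R"].T@np.linalg.solve(m["mtx"],[*uv,1]); o=-m["R"].T@m["t"]; p=o+d*(.057-o[2])/d[2]
    q=p[:2]-[.5068,-.2928]; print(q@ex,q@ey)
```

```text
0.03277543893617198 -0.0010744063222394187
0.007301540013979407 -0.002099186806608055
-0.026805960441200056 -0.0013610198122863877
```

View pics/s7.png

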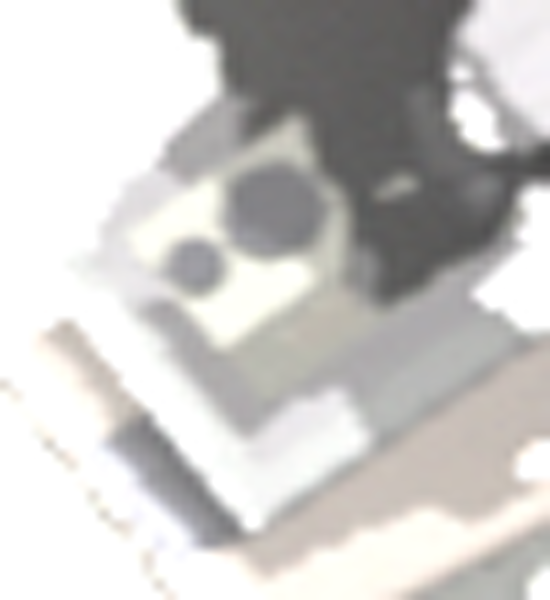

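```bash
cat > cas.py <<'E'
from h import *
def fit(obs,p0,prior):
    # p: centre xyz, yaw, pitch(+ = nose(x) down), roll
    def f(p):
        R=Rn.from_euler("ZYX",p[3:]).as_matrix()
        o=[(proj(n,R@(np.array(l)/1e3)+p[:3])[0]-px) for n,l,px in obs]
        return np.r_[np.concatenate(o),(p-p0)/prior]
    r=least_squares(f,p0); return r.x,r.fun
if __name__=="__main__":
    obs=[("scene",(33.5,0,32),(247.2,231.2)),("scene",(7.8,0,32),(254.5,225.3)),
    ("scene",(45,-23,25),(241.5,228.8)),("scene",(45,23,25),(250,239)),("scene",(45,23,-25),(252.2,245.5))]
    p0=np.array([.6154,.0827,.113,np.radians(-4.1),.2,.0])
    p,fu=fit(obs,p0,np.array([.01,.003,.01,.03,.4,.25]))
    print(p.round(4),np.degrees(p[3:]).round(1),fu.round(1)); print("deck",w2d(p[:3]))
    R=Rn.from_euler("ZYX",p[3:]).as_matrix()
    for sx in(45,-45):
        for sy in(23,-23): print((sx,sy),w2d(p[:3]+R@(np.array([sx,sy,-25])/1e3)).round(1))
    Rd=DR@np.diag([-1,-1,1]);print("deck euler",np.degrees(Rn.from_matrix(Rd).as_euler("ZYX")))
E
python3 cas.py
```

```text
[ 0.6168  0.0836  0.1045 -0.0634  0.261  -0.0809] [-3.6 15.  -4.6] [ 0.5 -0.5  0.5 -0.1 -1.2 -0.8 -0.5  1.1  0.6  0.   0.1  0.3 -0.8  0.3
  0.2 -0.3]
deck [53.52178    39.47521098 36.69927132]
(45, 23) [ 8.3 12.2 16.9]
(45, -23) [ 8.  57.5  8.7]
(-45, 23) [98.3 12.5 15.5]
(-45, -23) [98.  57.8  7.3]
deck euler [ -4.07039517  15.815204   -15.00913602]
```

Request:
step_arm(
  commands=[
    [[117, 0, 0, 0.001, 0], [117, 0, 0, 0.0015, 0], [116, 0, 0, 0.0015, 0], [115, 0, 0, 0.0015, 0], [114, 0, 0.0005, 0.0015, 0], [113, 0, 0.0005, 0.0015, 0], [112, 0, 0.001, 0.0015, 0], [111, 0, 0.001, 0.0015, 0]],
  ],
)

```text
clock: 11.75
position: [0.6136, 0.0833, 0.1148]
orientation: [3.139, -0.112, -0.003]
wrist_force: [-0.7, 1.0, -1.0]
opening: 0.565
```

Request:
step_arm(
  commands=[
    [[110, 0, 0, 0, 0], [109, 0, 0.0005, 0, 0], [108, 0, 0.0005, 0, 0], [107, 0, 0.001, 0, 0], [106, 0, 0.001, 0, 0], [105, 0, 0.0015, 0, 0], [104, 0, 0.0015, 0, 0], [103, 0, 0.002, 0, 0]],
  ],
)

```text
clock: 12.55
position: [0.6142, 0.0853, 0.1153]
orientation: [3.14, -0.112, 0.0]
wrist_force: [1.4, 0.2, -2.1]
opening: 0.593
```

Run:
```python
from h import *
a=ctrl.camera("scene")
im=a[195:265,230:300,::-1]; im=cv2.convertScaleAbs(im,alpha=1.8)
cv2.imwrite("pics/s8.png",cv2.resize(im,None,fx=8,fy=8,interpolation=cv2.INTER_CUBIC))
```

```text
(no output)
```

View pics/s8.png

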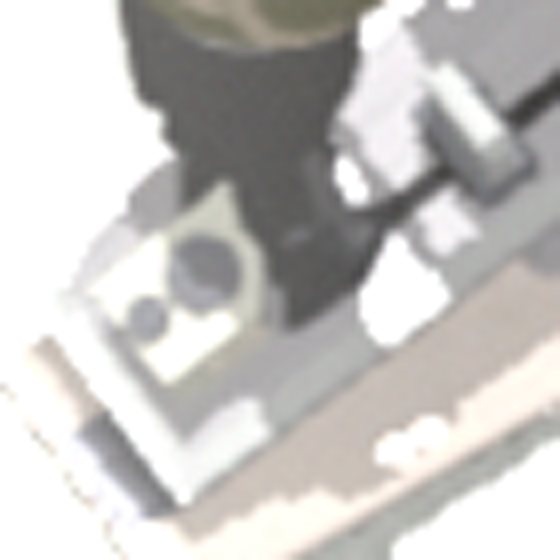

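Request:
step_arm(
  commands=[
    [[101, 0, 0, 0, 0], [99, 0, 0.0005, 0, 0], [97, 0, 0.001, 0, 0], [95, 0, 0.001, 0, 0], [92, 0, 0.0015, 0, 0], [89, 0, 0.0015, 0, 0], [86, 0, 0.002, 0, 0], [83, 0, 0.002, 0, 0]],
  ],
)

```text
clock: 13.4
position: [0.6142, 0.0874, 0.1153]
orientation: [-3.14, 0.112, 0.0]
wrist_force: [0.5, -0.0, -0.4]
opening: 0.673
```

Request:
step_arm(
  commands=[
    [[80, 0, 0, 0, 0], [78, 0, 0, 0.001, 0], [76, 0, 0, 0.003, 0], [74, 0, 0, 0.006, 0], [72, 0, 0, 0.01, 0], [70, 0, 0, 0.015, 0], [70, 0, 0, 0.02, 0], [70, 0, 0, 0.025, 0]],
  ],
)

```text
clock: 14.2
position: [0.6142, 0.0873, 0.1409]
orientation: [3.14, -0.112, 0.001]
wrist_force: [-1.0, -0.4, -0.2]
opening: 0.725
```

Run:
```python
from h import *
a=ctrl.camera("scene")
im=a[195:265,230:300,::-1]; im=cv2.convertScaleAbs(im,alpha=1.5)
cv2.imwrite("pics/s9.png",cv2.resize(im,None,fx=8,fy=8,interpolation=cv2.INTER_CUBIC))
```

```text
(no output)
```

View pics/s9.png

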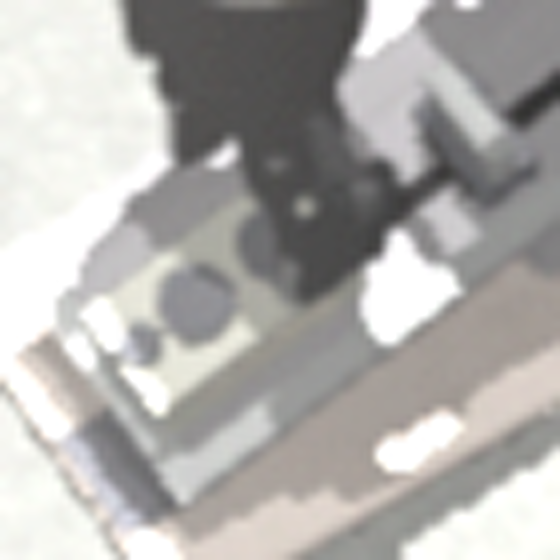

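Request:
step_arm(
  commands=[
    [[70, 0, 0, 0.02, 0], [70, 0, 0, 0.05, 0], [90, -0.03, 0, 0.07, 0], [130, -0.07, 0, 0.08, 0], [180, -0.11, 0, 0.08, 0], [220, -0.15, 0, 0.08, 0], [255, -0.17, 0, 0.08, 0], [255, -0.17, 0, 0.08, 0]],
  ],
)

```text
clock: 15.05
position: [0.4422, 0.0876, 0.221]
orientation: [-3.14, 0.111, -0.0]
wrist_force: [0.5, -1.0, -1.0]
opening: -0.0
```

Run:
```python
from h import *
a=ctrl.camera("scene");b=ctrl.camera("top")
cv2.imwrite("pics/sA.png",a[:,:,::-1]);cv2.imwrite("pics/tA.png",b[:,:,::-1])
crop(a[:,:,::-1],175,275,220,330,7,"pics/s10.png");crop(b[:,:,::-1],145,240,190,260,6,"pics/t10.png")
```

```text
(no output)
```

View pics/s10.png

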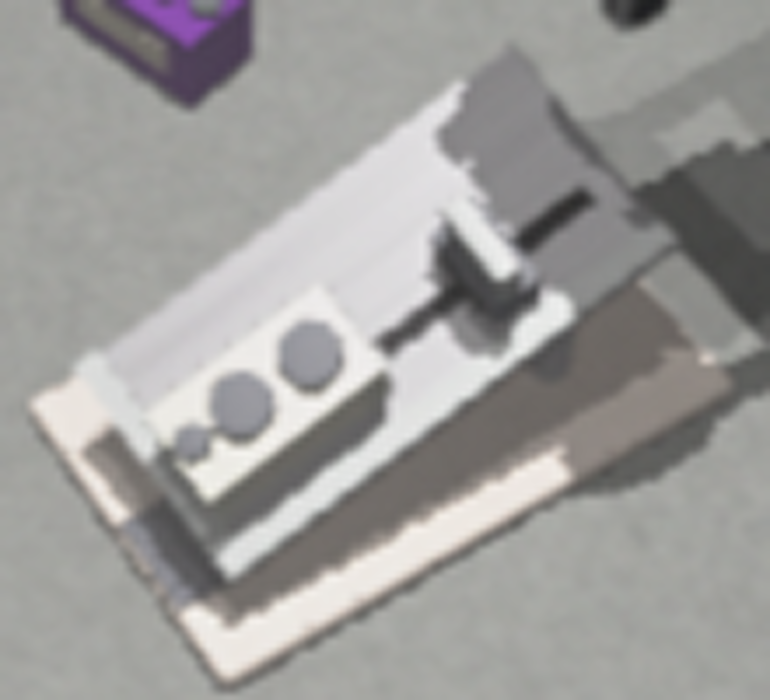

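View pics/t10.png

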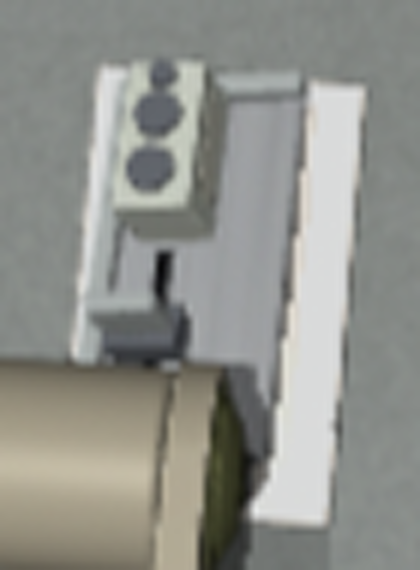

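Run:
```python
from cas import *
# cassette x = deck -x ; y = deck -y
obs=[("scene",(45,-23,25),(240.6,233.4)),("scene",(45,23,25),(249.5,246.4)),("scene",(-45,23,25),(274.9,225.5)),("scene",(-45,-23,25),(265.2,215.2)),
("top",(45,23,25),(211.7,155.3)),("top",(45,-23,25),(223.7,154.5)),("top",(-45,-23,25),(220.7,179.8)),("top",(-45,23,25),(208.7,179.))]
p0=np.r_[d2w([45,23,25]),np.radians([-4,15.8,-15])]
p,fu=fit(obs,p0,np.array([1,1,1,3,3,3.]))
print(p.round(4),np.degrees(p[3:]).round(1),fu.round(1)); print("deck",w2d(p[:3]))
# projected seat predicted
R=DR@np.diag([-1,-1,1])
for n,l,px in obs: print(n,l,px,proj(n,d2w([45,23,25])+R@(np.array(l)/1e3)).round(1))
```

```text
[ 0.623   0.0881  0.0902 -0.0617  0.2901 -0.1621] [-3.5 16.6 -9.3] [-0.8  0.2 -0.2 -0.4 -0.3  1.  -0.3 -0.8 -1.   0.2  0.1  0.8  0.6 -0.3
 -0.8  0.6  0.  -0.   0.   0.   0.   0. ]
deck [43.99230883 31.5641543  26.23309365]
scene (45, -23, 25) (240.6, 233.4) [[242.3 236. ]]
scene (45, 23, 25) (249.5, 246.4) [[251.9 248.9]]
scene (-45, 23, 25) (274.9, 225.5) [[277.5 229.7]]
scene (-45, -23, 25) (265.2, 215.2) [[267.8 217.1]]
top (45, 23, 25) (211.7, 155.3) [[208.1 156.3]]
top (45, -23, 25) (223.7, 154.5) [[220.7 155.7]]
top (-45, -23, 25) (220.7, 179.8) [[217.9 180. ]]
top (-45, 23, 25) (208.7, 179.0) [[205.  180.5]]
```

```bash
cat > ov.py <<'E'
from h import *
import sys
def overlay(src,n,r0,r1,c0,c1,f,out,boxes,T=d2w,gain=1.0):
    a=cv2.imread(src)[r0:r1,c0:c1];a=cv2.convertScaleAbs(a,alpha=gain)
    a=cv2.resize(a,None,fx=f,fy=f,interpolation=cv2.INTER_CUBIC)
    for (lo,hi,col) in boxes:
        v=[[(lo[0],hi[0])[i&1],(lo[1],hi[1])[i>>1&1],(lo[2],hi[2])[i>>2&1]] for i in range(8)]
        p=(proj(n,np.array([T(x) for x in v]))-[c0-.5,r0-.5])*f
        for i in range(8):
            for b in(1,2,4):
                if not i&b: cv2.line(a,tuple(int(q) for q in p[i].round()),tuple(int(q) for q in p[i|b].round()),col,1,cv2.LINE_AA)
    cv2.imwrite(out,a)
if __name__=="__main__":
    B=[((0,0,0),(220,100,0),(0,0,255)),((-12,-12,0),(220,0,10),(0,160,0)),((-12,0,0),(0,100,10),(255,0,0))]
    overlay("pics/scene0.png","scene",175,275,220,330,7,"pics/o_s.png",B)
    overlay("pics/top0.png","top",145,240,190,260,6,"pics/o_t.png",B)
E
python3 ov.py
```

```text
(no output)
```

View pics/o_s.png

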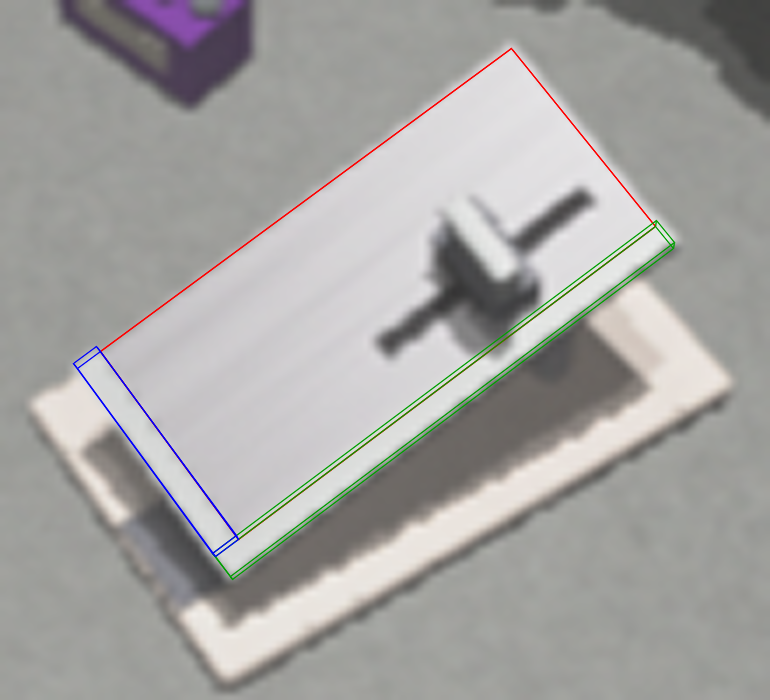

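View pics/o_t.png

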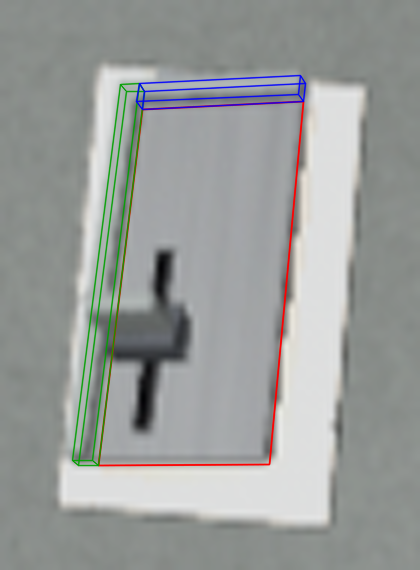

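Run:
```python
from ov import *
B=[((-12,-12,0),(220,0,10),(0,160,0)),((-12,0,0),(0,100,10),(255,0,0)),((0,0,0),(90,46,50),(0,0,255))]
overlay("pics/sA.png","scene",195,275,225,300,8,"pics/o_s2.png",B,gain=1.0)
overlay("pics/tA.png","top",145,205,195,250,10,"pics/o_t2.png",B)
a=cv2.imread("pics/sA.png"); crop(a,195,275,225,300,8,"pics/s11.png")
```

```text
(no output)
```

View pics/o_s2.png

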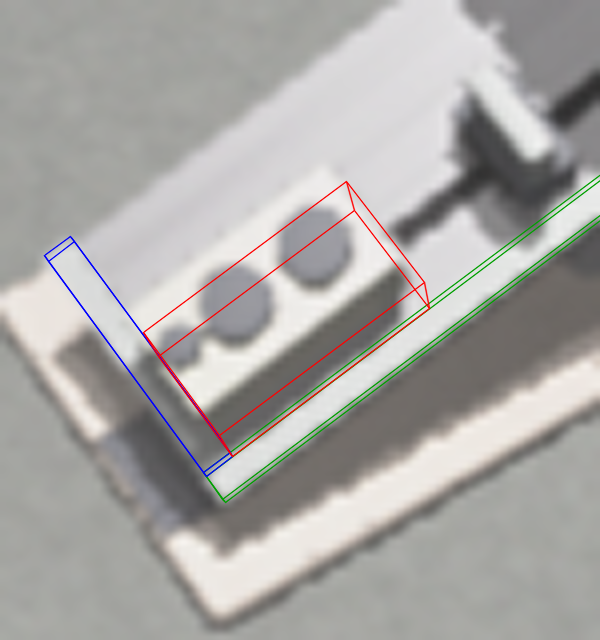

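View pics/o_t2.png

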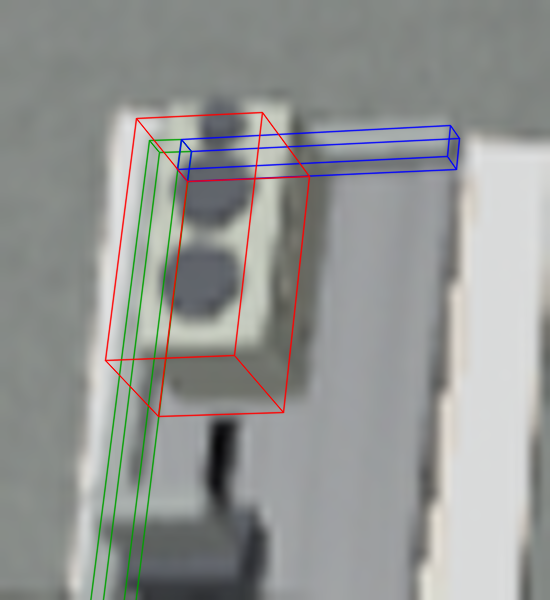

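View pics/s11.png

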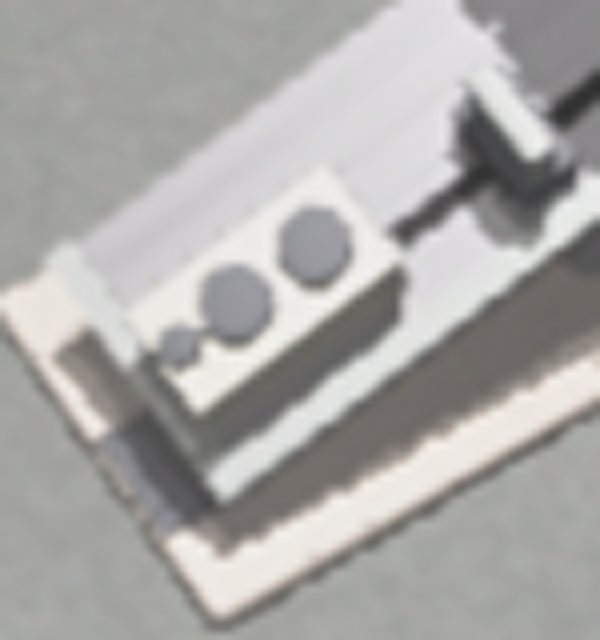

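Run:
```python
from h import *
a=ctrl.camera("scene");b=ctrl.camera("top")
cv2.imwrite("pics/sB.png",a[:,:,::-1]);cv2.imwrite("pics/tB.png",b[:,:,::-1])
for x,y in(("sA","sB"),("tA","tB")):
    d=cv2.absdiff(cv2.imread(f"pics/{x}.png"),cv2.imread(f"pics/{y}.png")).max(2)
    print(d[145:275,190:300].max(), (d>40).sum())
    ys,xs=np.where(d>40); print(xs.min() if len(xs) else None, list(zip(xs,ys))[:5])
im=a[215:260,235:285,::-1]
cv2.imwrite("pics/s12.png",cv2.resize(cv2.convertScaleAbs(im,alpha=1.6),None,fx=14,fy=13,interpolation=cv2.INTER_NEAREST))
im=b[148:205,195:245,::-1]
cv2.imwrite("pics/t12.png",cv2.resize(cv2.convertScaleAbs(im,alpha=1.3),None,fx=12,fy=10,interpolation=cv2.INTER_NEAREST))
```

```text
69 318
282 [(np.int64(407), np.int64(2)), (np.int64(408), np.int64(2)), (np.int64(408), np.int64(3)), (np.int64(409), np.int64(3)), (np.int64(411), np.int64(4))]
66 85
83 [(np.int64(202), np.int64(204)), (np.int64(203), np.int64(204)), (np.int64(203), np.int64(205)), (np.int64(204), np.int64(205)), (np.int64(217), np.int64(205))]
```

View pics/s12.png

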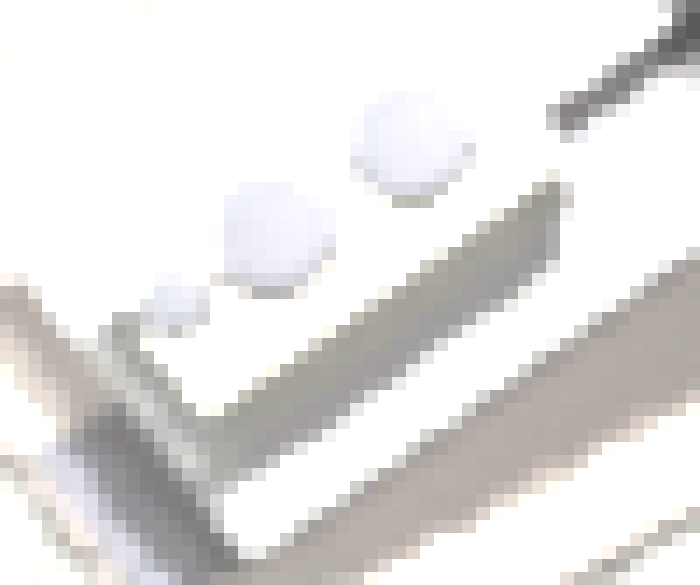

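View pics/t12.png

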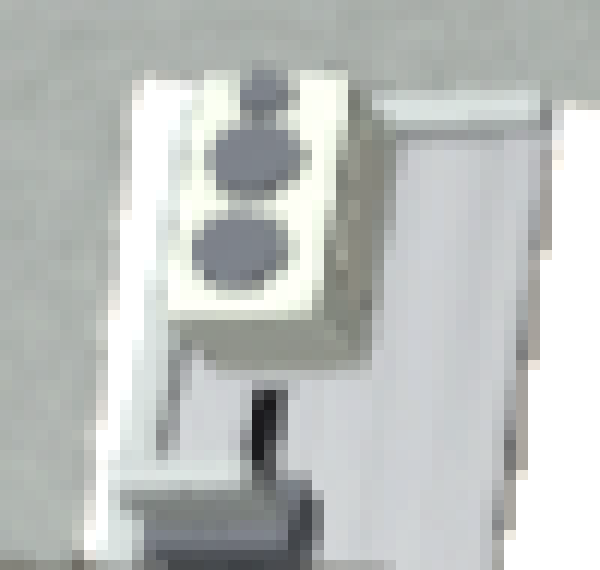

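Run:
```python
from h import *
def tri(s,t):
    P=[M[n]["mtx"]@np.c_[M[n]["R"],M[n]["t"]] for n in("scene","top")]
    X=cv2.triangulatePoints(P[0],P[1],np.array(s,float),np.array(t,float))[:,0];X=X[:3]/X[3]
    e=np.hypot(*(proj("scene",X)[0]-s)),np.hypot(*(proj("top",X)[0]-t)); return X,e
for nm,s,t in [("220,100",(292.6,181.2),(234.5,221.1)),("220,-12,10",(316.4,209.2),(201.9,221.1)),("-12,-12,10",(252.6,257.4),(209.5,158)),
 ("-12,100,10",(230.6,225.9),(239.4,156.6)),("0,100,10",(233.4,224.5),(239.8,160.5)),("0,0,10",(253,250.5),(212.4,161.2)),
 ("cas t ",(240.6,233.4),(223.7,154.5)),("cas",(249.5,246.4),(211.7,155.3)),("cas",(274.9,225.5),(208.7,179)),("cas",(265.2,215.2),(220.7,179.8)),]:
    X,e=tri(s,t);print(nm,X.round(4),np.round(e,2),w2d(X).round(1))
```

```text
220,100 [0.4483 0.028  0.133 ] [0.37 0.47] [219.2 100.2   2.5]
220,-12,10 [0.4484 0.1383 0.1107] [0.43 0.52] [220.5 -12.3   8.2]
-12,-12,10 [0.673  0.1234 0.048 ] [0.37 0.42] [-13.1 -13.1   9.5]
-12,100,10 [0.6719 0.0153 0.081 ] [0.35 0.41] [-10.4  99.8  14. ]
0,100,10 [0.66   0.0136 0.0751] [0.11 0.12] [ -0.7 100.1   4.7]
0,0,10 [0.6609 0.111  0.0573] [0.05 0.06] [ 0.3  1.3 11.8]
cas t  [0.6734 0.0679 0.1081] [0.61 0.7 ] [-0.9 55.7 52.2]
cas [0.6737 0.1103 0.0935] [0.53 0.6 ] [-2.2 11.  48.8]
cas [0.5875 0.1154 0.1263] [0.59 0.68] [89.7 14.  56.3]
cas [0.5868 0.0734 0.128 ] [0.15 0.18] [88.  55.2 47.6]
```

Run:
```python
from h import *
c=d2w([48,55,17]);print("contact",c)
t=c+[0,-.0145,.011];print("TCP at contact",t)
tip=t-[0,0,.011]
for dx in(-.011,.011):
  for dy in(-.0145,.0145): print(w2d(tip+[dx,dy,0]).round(1))
print("seated TCP", d2w([48,46,17])+[0,-.0145,.011])
s=ctrl.get_state();print(s["position"],s["clock"])
```

```text
contact [0.616611   0.06348676 0.08858452]
TCP at contact [0.616611   0.04898676 0.09958452]
[56.6 83.1  7. ]
[58.6 55.  13.9]
[35.5 83.1 13.1]
[37.4 55.  20.1]
seated TCP [0.61659444 0.05770288 0.09734199]
[0.44526807 0.0872251  0.22033159] 15.25
```

The cassette is upright against the short fence but still about 9 mm off the long fence. It isn't moving, so friction on the short fence is probably holding it. I'll nudge it gently with the closed fingertips.

Request:
step_arm(
  commands=[
    [[255, 0.04, -0.02, 0, 0], [255, 0.08, -0.04, 0, 0], [255, 0.12, -0.06, 0, 0], [255, 0.16, -0.068, 0, 0], [255, 0.172, -0.068, -0.03, 0], [255, 0.172, -0.068, -0.07, 0], [255, 0.172, -0.068, -0.1, 0], [255, 0.172, -0.068, -0.1, 0]],
  ],
)

```text
clock: 16.05
position: [0.615, 0.0194, 0.1155]
orientation: [-3.138, 0.112, 0.014]
wrist_force: [-0.3, -0.2, 0.4]
opening: -0.001
```

Request:
step_arm(
  commands=[
    [[255, 0, 0.001, -0.006, 0], [255, 0, 0.003, -0.012, 0], [255, 0, 0.006, -0.013, 0], [255, 0, 0.01, -0.014, 0], [255, 0, 0.014, -0.015, 0], [255, 0, 0.017, -0.016, 0], [255, 0, 0.019, -0.017, 0], [255, 0, 0.019, -0.017, 0]],
  ],
)

```text
clock: 16.85
position: [0.6161, 0.0387, 0.1033]
orientation: [-3.14, 0.111, 0.0]
wrist_force: [-0.5, 0.2, -0.6]
opening: -0.001
```

Run:
```python
from h import *
s=ctrl.get_state();print(s["position"],s["wrist_force"])
a=ctrl.camera("scene")
crop(a[:,:,::-1],175,275,220,330,7,"pics/s13.png")
```

```text
[0.61609739 0.03867529 0.10325982] [-0.480562    0.20715316 -0.61153959]
```

View pics/s13.png

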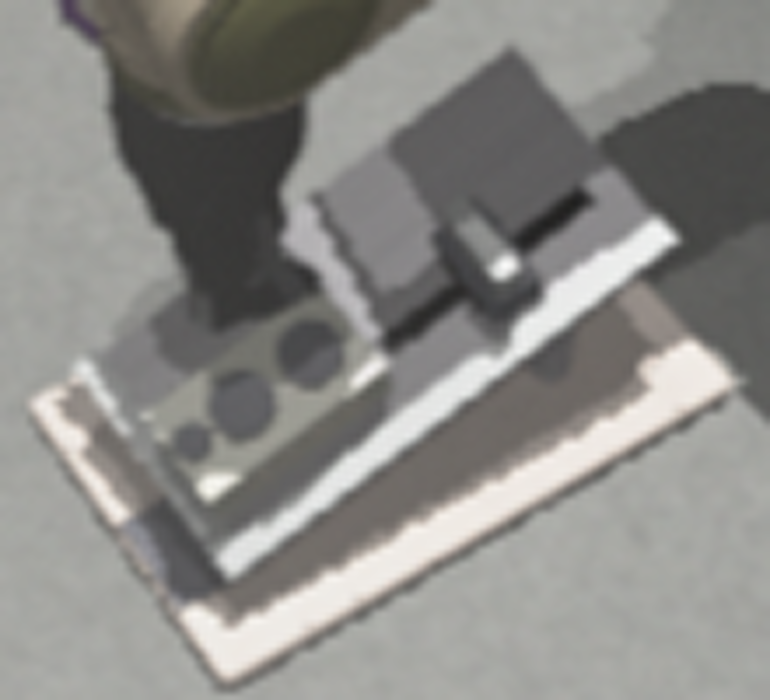

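Request:
step_arm(
  commands=[
    [[255, 0, 0.002, -0.0005, 0], [255, 0, 0.004, -0.001, 0], [255, 0, 0.006, -0.0015, 0], [255, 0, 0.008, -0.002, 0], [255, 0, 0.009, -0.002, 0], [255, 0, 0.01, -0.0025, 0], [255, 0, 0.011, -0.003, 0], [255, 0, 0.011, -0.003, 0]],
  ],
)

```text
clock: 17.7
position: [0.6161, 0.0494, 0.1002]
orientation: [-3.14, 0.112, 0.0]
wrist_force: [0.3, -1.7, 0.6]
opening: 0.004
```

Request:
step_arm(
  commands=[
    [[255, 0, 0.0005, 0, 0], [255, 0, 0.001, -0.0005, 0], [255, 0, 0.0015, -0.0005, 0], [255, 0, 0.002, -0.0005, 0], [255, 0, 0.0025, -0.0005, 0], [255, 0, 0.003, -0.001, 0], [255, 0, 0.003, -0.001, 0], [255, 0, 0.003, -0.001, 0]],
  ],
)

```text
clock: 18.5
position: [0.6162, 0.0524, 0.0994]
orientation: [-3.14, 0.112, -0.0]
wrist_force: [0.2, -0.4, -0.6]
opening: 0.0
```

Run:
```python
from h import *
s=ctrl.get_state();print(s["position"],s["wrist_force"])
a=ctrl.camera("scene")
crop(a[:,:,::-1],175,275,220,330,7,"pics/s14.png")
```

```text
[0.61618676 0.05238381 0.0993553 ] [ 0.1917579  -0.43422204 -0.58818862]
```

View pics/s14.png

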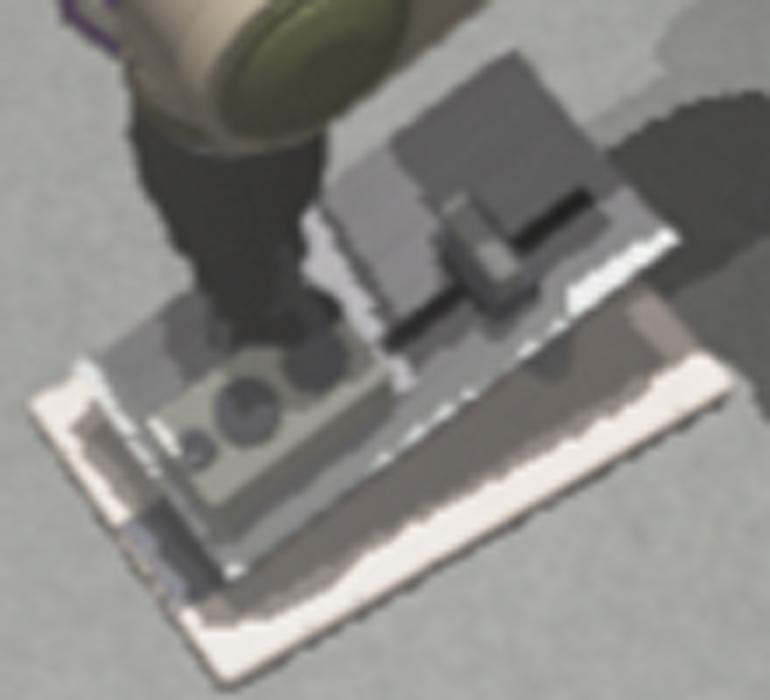

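Request:
step_arm(
  commands=[
    [[255, 0, 0.0005, 0, 0], [255, 0, 0.001, -0.0005, 0], [255, 0, 0.0015, -0.0005, 0], [255, 0, 0.002, -0.0005, 0], [255, 0, 0.0025, -0.0005, 0], [255, 0, 0.003, -0.001, 0], [255, 0, 0.003, -0.001, 0], [255, 0, 0.003, -0.001, 0]],
  ],
)

```text
clock: 19.35
position: [0.6162, 0.0554, 0.0984]
orientation: [-3.14, 0.112, -0.0]
wrist_force: [0.7, -0.6, 2.3]
opening: 0.0
```

Request:
step_arm(
  commands=[
    [[255, 0, 0.0005, 0, 0], [255, 0, 0.001, -0.0005, 0], [255, 0, 0.0015, -0.0005, 0], [255, 0, 0.002, -0.0005, 0], [255, 0, 0.0025, -0.0005, 0], [255, 0, 0.0025, -0.0005, 0], [255, 0, 0.0025, -0.0005, 0], [255, 0, 0.0025, -0.0005, 0]],
  ],
)

```text
clock: 20.15
position: [0.6161, 0.0579, 0.0978]
orientation: [-3.14, 0.112, 0.0]
wrist_force: [-0.3, 0.4, 1.3]
opening: -0.003
```

Request:
step_arm(
  commands=[
    [[255, 0, 0.0005, 0, 0], [255, 0, 0.001, 0, 0], [255, 0, 0.0015, 0, 0], [255, 0, 0.002, -0.0005, 0], [255, 0, 0.002, -0.0005, 0], [255, 0, 0.002, -0.0005, 0], [255, 0, 0.002, -0.0005, 0], [255, 0, 0.002, -0.0005, 0]],
  ],
)

```text
clock: 20.95
position: [0.6162, 0.0598, 0.0974]
orientation: [3.14, -0.112, 0.0]
wrist_force: [0.6, -0.9, 1.9]
opening: -0.005
```

Run:
```python
from h import *
a=ctrl.camera("scene")
crop(a[:,:,::-1],175,275,220,330,7,"pics/s15.png")
for i in range(3):
    s=ctrl.get_state();print(s["position"],s["wrist_force"])
```

```text
[0.61618662 0.05980968 0.09737076] [-0.04585591 -0.82416129  2.17413775]
[0.61618662 0.05980968 0.09737076] [-0.04585591 -0.82416129  2.17413775]
[0.61618662 0.05980968 0.09737076] [-0.04585591 -0.82416129  2.17413775]
```

View pics/s15.png

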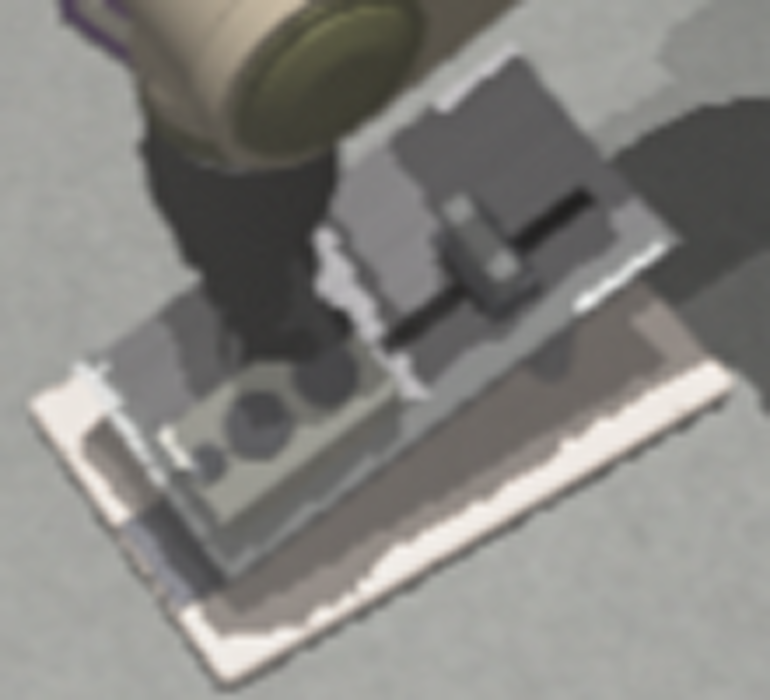

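Request:
step_arm(
  commands=[
    [[255, 0, 0.0005, 0, 0], [255, 0, 0.001, 0, 0], [255, 0, 0.0015, 0, 0], [255, 0, 0.0015, 0, 0], [255, 0, 0.0015, 0, 0], [255, 0, 0.0015, 0, 0], [255, 0, 0.0015, 0, 0], [255, 0, 0.0015, 0, 0]],
  ],
)

```text
clock: 21.8
position: [0.6164, 0.0611, 0.0977]
orientation: [3.139, -0.112, 0.001]
wrist_force: [0.4, -4.1, 4.5]
opening: 0.004
```

Run:
```python
from h import *
a=ctrl.camera("scene")
cv2.imwrite("pics/sC.png",a[:,:,::-1])
from ov import overlay
B=[((-12,-12,0),(220,0,10),(0,160,0)),((-12,0,0),(0,100,10),(255,0,0)),((0,0,0),(90,46,50),(0,0,255))]
overlay("pics/sC.png","scene",195,275,225,300,8,"pics/s16.png",B,gain=1.2)
s=ctrl.get_state();print(s["position"],s["wrist_force"])
```

```text
[0.61641563 0.06109018 0.09768632] [-0.03180899 -3.76157279  5.07983417]
```

View pics/s16.png

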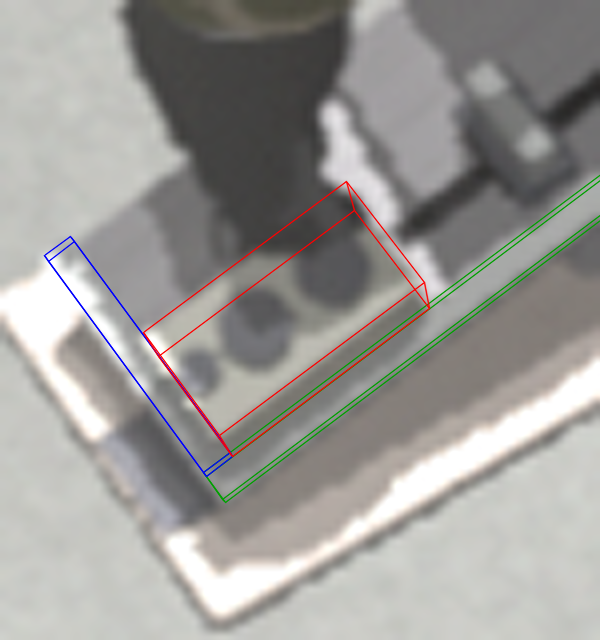

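Request:
step_arm(
  commands=[
    [[255, 0, -0.003, 0.001, 0], [255, 0, -0.01, 0.004, 0], [255, 0, -0.02, 0.01, 0], [255, 0, -0.025, 0.04, 0], [255, 0, -0.025, 0.08, 0], [255, -0.02, -0.025, 0.12, 0], [255, -0.06, -0.025, 0.13, 0], [255, -0.1, -0.02, 0.13, 0]],
  ],
)

```text
clock: 22.65
position: [0.5156, 0.0405, 0.2293]
orientation: [3.139, -0.113, 0.006]
wrist_force: [0.2, 1.3, -0.5]
opening: -0.001
```

Request:
step_arm(
  commands=[
    [[255, -0.03, 0.005, 0, 0], [255, -0.06, 0.01, 0, 0], [255, -0.08, 0.015, 0, 0], [255, -0.1, 0.015, 0, 0], [255, -0.1, 0.015, 0, 0], [255, -0.1, 0.015, 0, 0], [255, -0.1, 0.015, 0, 0], [255, -0.1, 0.015, 0, 0]],
  ],
)

```text
clock: 23.45
position: [0.4168, 0.0561, 0.2272]
orientation: [-3.14, 0.112, 0.0]
wrist_force: [0.7, 0.6, -0.3]
opening: -0.005
```

Run:
```python
from h import *
from ov import overlay
s=ctrl.get_state();print(s["position"],s["wrist_force"])
a=ctrl.camera("scene");b=ctrl.camera("top")
cv2.imwrite("pics/sD.png",a[:,:,::-1]);cv2.imwrite("pics/tD.png",b[:,:,::-1])
B=[((-12,-12,0),(220,0,10),(0,160,0)),((-12,0,0),(0,100,10),(255,0,0)),((0,0,0),(90,46,50),(0,0,255)),((145,8,25),(157,48,59),(255,0,255))]
overlay("pics/sD.png","scene",190,270,225,320,8,"pics/s17.png",B)
overlay("pics/tD.png","top",145,210,190,250,9,"pics/t17.png",B)
crop(a[:,:,::-1],190,270,225,320,8,"pics/s17r.png")
```

```text
[0.41684337 0.05614333 0.22721188] [ 0.70595441  0.55534868 -0.30658502]
```

View pics/s17.png

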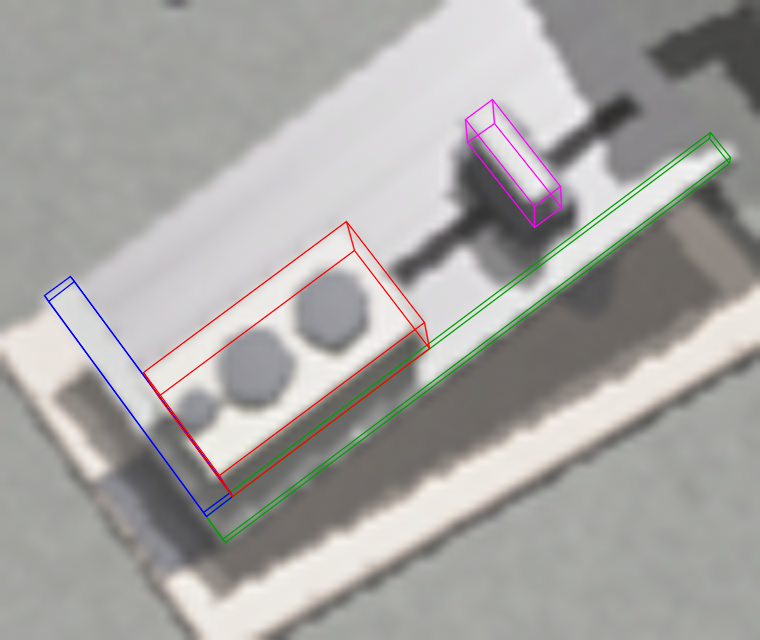

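View pics/t17.png

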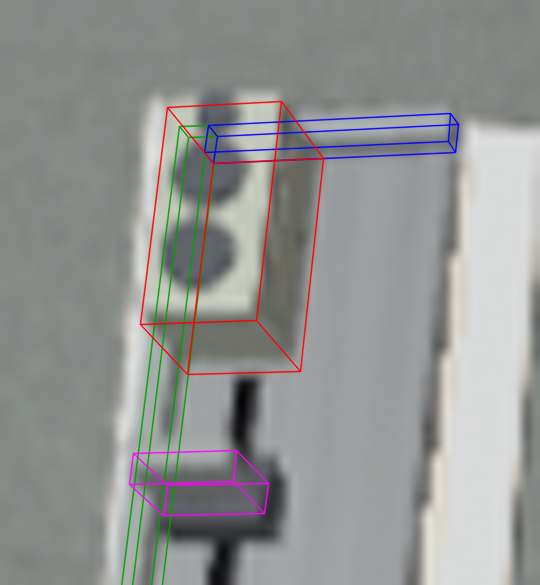

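View pics/s17r.png

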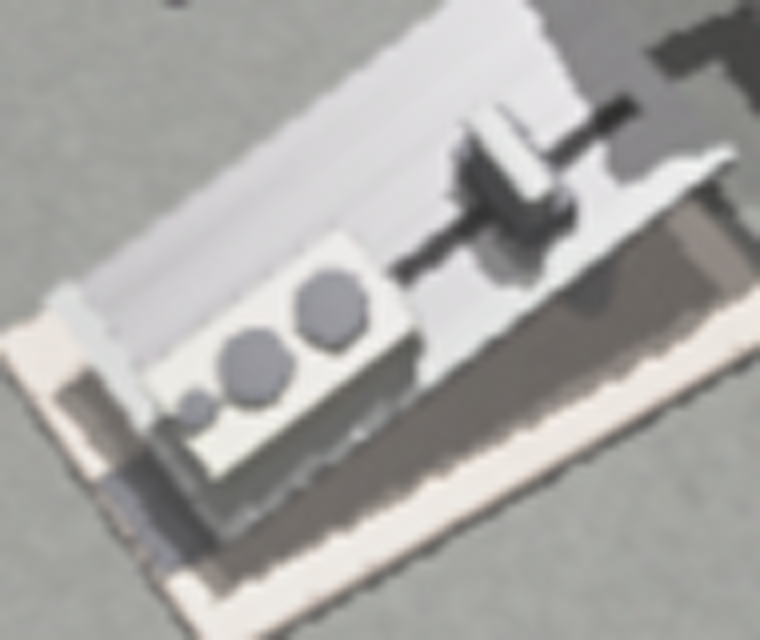

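Run:
```python
import cv2
b=cv2.imread("pics/tD.png")[148:200,195:240]
cv2.imwrite("pics/t18.png",cv2.resize(cv2.convertScaleAbs(b,alpha=1.3),None,fx=12,fy=11,interpolation=cv2.INTER_NEAREST))
a=cv2.imread("pics/sD.png")[212:262,238:288]
cv2.imwrite("pics/s18.png",cv2.resize(cv2.convertScaleAbs(a,alpha=1.15),None,fx=12,fy=12,interpolation=cv2.INTER_NEAREST))
```

```text
(no output)
```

View pics/t18.png

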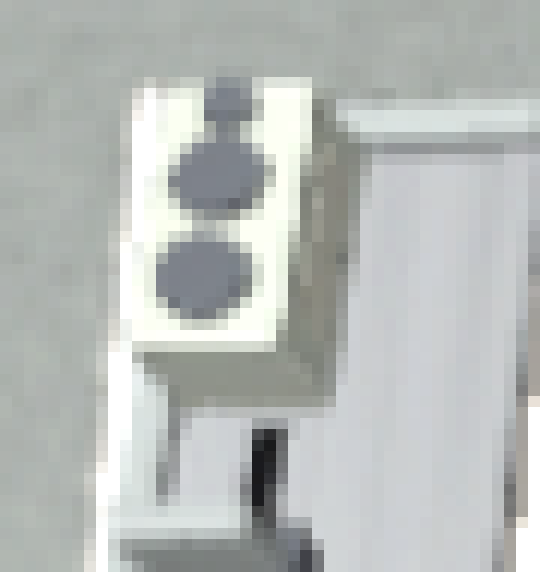

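View pics/s18.png

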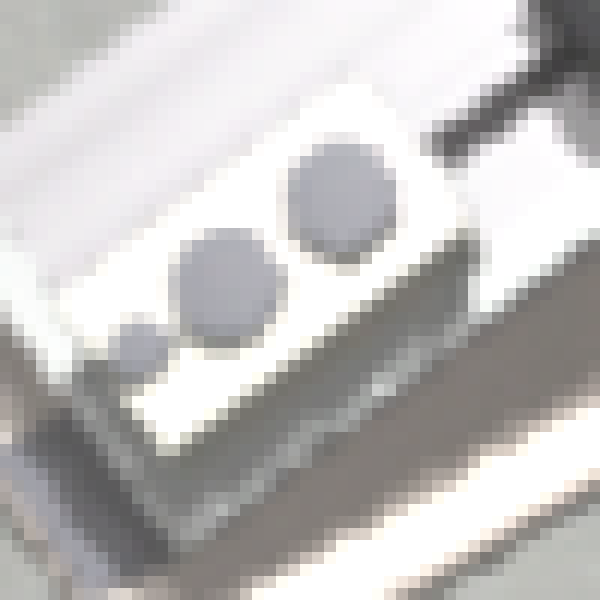

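Run:
```python
from h import *
s=ctrl.get_state();p=s["position"]
for x in(185,170,169,130,122):
    t=d2w([x,28,38])+[0,0,.011]; print(x,t.round(4),(t-p).round(4))
t=d2w([185,28,38])
for dx in(-.011,.011):
  for dy in(-.0145,.0145): print(w2d(t+[dx,dy,0]).round(1))
print("deck x dir",-DR[:,0])
```

```text
185 [0.491  0.104  0.1497] [ 0.0744  0.0478 -0.0774]
170 [0.5054 0.103  0.1456] [ 0.0888  0.0467 -0.0815]
169 [0.5063 0.1029 0.1453] [ 0.0898  0.0467 -0.0818]
130 [0.5438 0.1003 0.1347] [ 0.1272  0.044  -0.0924]
122 [0.5514 0.0997 0.1325] [ 0.1349  0.0435 -0.0946]
[194.6  42.   31.4]
[196.5  13.9  38.4]
[173.5  42.1  37.6]
[175.4  14.   44.6]
deck x dir [ 0.95971878 -0.06829508 -0.27253557]
```

Request:
step_arm(
  commands=[
    [[255, 0.03, 0.02, 0, 0], [255, 0.06, 0.04, 0, 0], [255, 0.074, 0.048, -0.02, 0], [255, 0.074, 0.048, -0.05, 0], [255, 0.074, 0.048, -0.07, 0], [255, 0.074, 0.048, -0.077, 0], [255, 0.074, 0.048, -0.077, 0], [255, 0.074, 0.048, -0.077, 0]],
  ],
)

```text
clock: 24.35
position: [0.4907, 0.1043, 0.1512]
orientation: [-3.14, 0.112, -0.002]
wrist_force: [0.0, 0.5, -0.1]
opening: -0.003
```

Run:
```python
from h import *
s=ctrl.get_state();print(s["clock"],s["position"],s["wrist_force"],w2d(s["position"]-[0,0,.011]))
a=ctrl.camera("scene")
crop(a[:,:,::-1],175,265,230,340,7,"pics/s19.png")
```

```text
24.35 [0.49072202 0.10429333 0.15121153] [ 0.0348513   0.48703061 -0.0564302 ] [185.67510593  28.11270147  39.38746713]
```

View pics/s19.png

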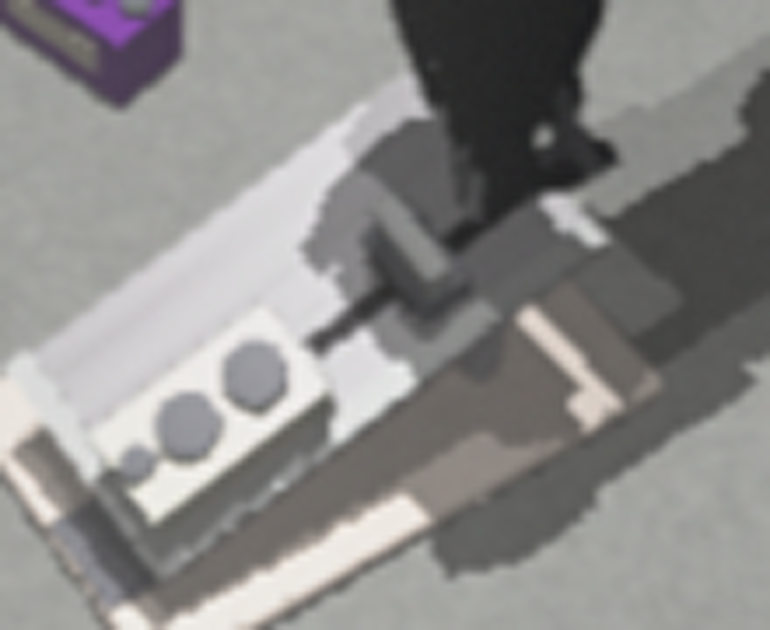

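Request:
step_arm(
  commands=[
    [[255, 0.0019, -0.0001, -0.0005, 0], [255, 0.0038, -0.0003, -0.0011, 0], [255, 0.0058, -0.0004, -0.0016, 0], [255, 0.0077, -0.0005, -0.0022, 0], [255, 0.0096, -0.0007, -0.0027, 0], [255, 0.0115, -0.0008, -0.0033, 0], [255, 0.0134, -0.001, -0.0038, 0], [255, 0.0134, -0.001, -0.0038, 0]],
  ],
)

```text
clock: 25.2
position: [0.5038, 0.1033, 0.1464]
orientation: [3.14, -0.112, -0.0]
wrist_force: [0.6, 0.1, 0.7]
opening: 0.002
```

Request:
step_arm(
  commands=[
    [[255, 0.0019, -0.0001, -0.0005, 0], [255, 0.0038, -0.0003, -0.0011, 0], [255, 0.0058, -0.0004, -0.0016, 0], [255, 0.0077, -0.0005, -0.0022, 0], [255, 0.0096, -0.0007, -0.0027, 0], [255, 0.0115, -0.0008, -0.0033, 0], [255, 0.0134, -0.001, -0.0038, 0], [255, 0.0134, -0.001, -0.0038, 0]],
  ],
)

```text
clock: 26.0
position: [0.5171, 0.1023, 0.1425]
orientation: [-3.14, 0.112, 0.0]
wrist_force: [-2.3, 0.3, 0.0]
opening: -0.008
```

Request:
step_arm(
  commands=[
    [[255, 0.0019, -0.0001, -0.0005, 0], [255, 0.0038, -0.0003, -0.0011, 0], [255, 0.0058, -0.0004, -0.0016, 0], [255, 0.0077, -0.0005, -0.0022, 0], [255, 0.0096, -0.0007, -0.0027, 0], [255, 0.0115, -0.0008, -0.0033, 0], [255, 0.0134, -0.001, -0.0038, 0], [255, 0.0134, -0.001, -0.0038, 0]],
  ],
)

```text
clock: 26.8
position: [0.5308, 0.1014, 0.1389]
orientation: [-3.139, 0.112, -0.001]
wrist_force: [-3.1, 0.1, -1.1]
opening: -0.001
```

Run:
```python
from h import *
s=ctrl.get_state();print(s["clock"],s["position"],s["wrist_force"],w2d(s["position"]-[0,0,.011]), s["wrist_force"]@DR[:,0])
a=ctrl.camera("scene")
crop(a[:,:,::-1],175,265,230,340,7,"pics/s20.png")
```

```text
26.8 [0.53075452 0.10138222 0.13888122] [-3.14052704  0.08807781 -1.08832344] [143.69590761  27.93333468  38.4784164 ] 2.7234312232331437
```

View pics/s20.png

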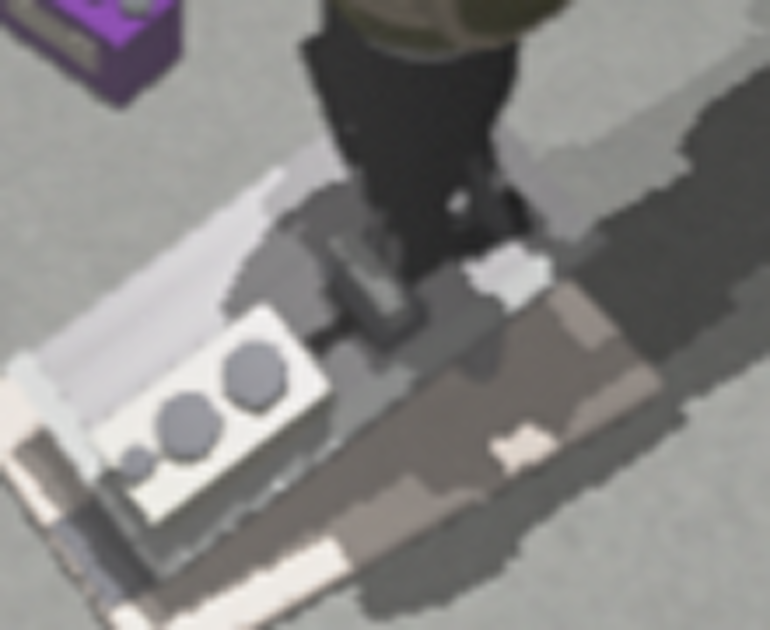

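Request:
step_arm(
  commands=[
    [[255, 0.0019, -0.0001, -0.0005, 0], [255, 0.0038, -0.0003, -0.0011, 0], [255, 0.0058, -0.0004, -0.0016, 0], [255, 0.0077, -0.0005, -0.0022, 0], [255, 0.0096, -0.0007, -0.0027, 0], [255, 0.0115, -0.0008, -0.0033, 0], [255, 0.0125, -0.0009, -0.0036, 0], [255, 0.0125, -0.0009, -0.0036, 0]],
  ],
)

```text
clock: 27.65
position: [0.5431, 0.1004, 0.1353]
orientation: [-3.14, 0.112, -0.001]
wrist_force: [-3.0, 0.6, -1.1]
opening: 0.001
```

Run:
```python
from h import *
s=ctrl.get_state();print(s["clock"],s["position"],s["wrist_force"],w2d(s["position"]-[0,0,.011]), s["wrist_force"]@DR[:,0])
a=ctrl.camera("scene");b=ctrl.camera("top")
crop(a[:,:,::-1],195,250,245,310,11,"pics/s21.png");crop(b[:,:,::-1],150,215,190,250,9,"pics/t21.png")
```

```text
27.65 [0.54311035 0.10042496 0.13526121] [-3.00790797  0.64317699 -1.12420901] [130.78582591  27.98115499  38.35631892] 2.624284654680327
```

View pics/s21.png

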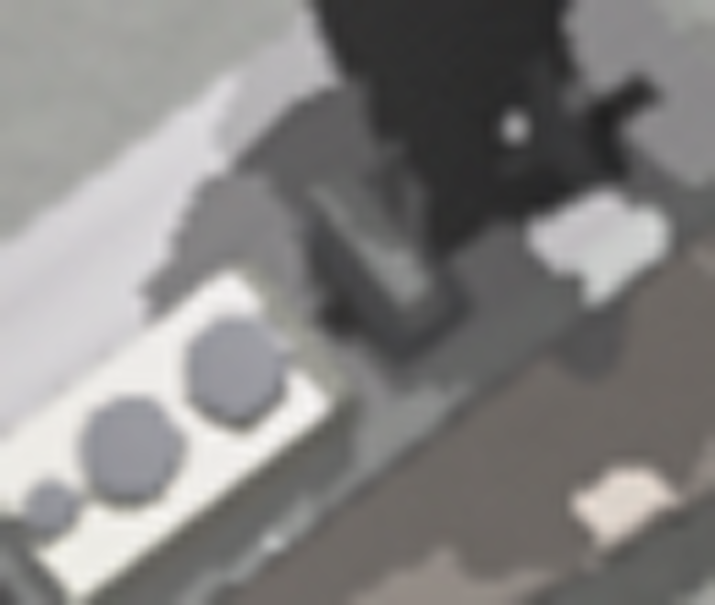

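View pics/t21.png

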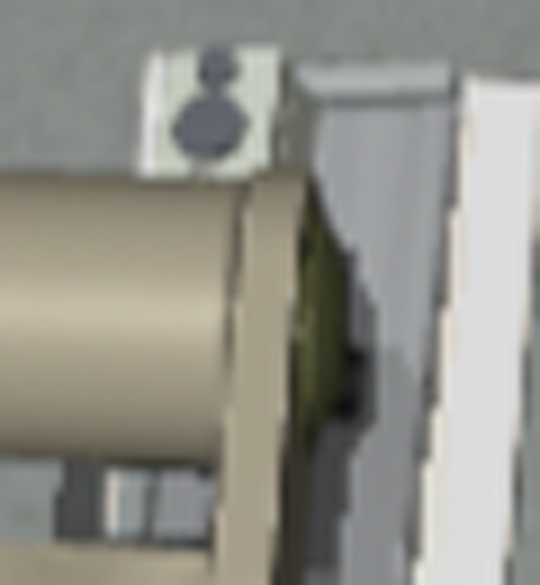

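Request:
step_arm(
  commands=[
    [[255, 0.0014, -0.0001, -0.0004, 0], [255, 0.0029, -0.0002, -0.0008, 0], [255, 0.0043, -0.0003, -0.0012, 0], [255, 0.0053, -0.0004, -0.0015, 0], [255, 0.0062, -0.0004, -0.0018, 0], [255, 0.0067, -0.0005, -0.0019, 0], [255, 0.0067, -0.0005, -0.0019, 0], [255, 0.0067, -0.0005, -0.0019, 0]],
  ],
)

```text
clock: 28.55
position: [0.5497, 0.0999, 0.1334]
orientation: [-3.14, 0.112, -0.0]
wrist_force: [-2.1, -0.1, 0.1]
opening: 0.001
```

Request:
step_arm(
  commands=[
    [[255, 0.0003, 0, -0.0001, 0], [255, 0.0006, 0, -0.0002, 0], [255, 0.0009, -0.0001, -0.0003, 0], [255, 0.0012, -0.0001, -0.0003, 0], [255, 0.0014, -0.0001, -0.0004, 0], [255, 0.0017, -0.0001, -0.0005, 0], [255, 0.0019, -0.0001, -0.0005, 0], [255, 0.0019, -0.0001, -0.0005, 0]],
  ],
)

```text
clock: 29.35
position: [0.5515, 0.0998, 0.1329]
orientation: [3.14, -0.112, -0.0]
wrist_force: [-3.0, 0.4, 0.1]
opening: 0.002
```

Run:
```python
from h import *
s=ctrl.get_state();print(s["clock"],s["position"],s["wrist_force"],w2d(s["position"]-[0,0,.011]), s["wrist_force"]@DR[:,0])
a=ctrl.camera("scene")
crop(a[:,:,::-1],195,250,245,310,11,"pics/s22.png")
```

```text
29.35 [0.55145947 0.09983299 0.13286139] [-2.98915663  0.43237686  0.12778616] [122.0785549   27.97185988  38.33000152] 2.9331052492089653
```

View pics/s22.png

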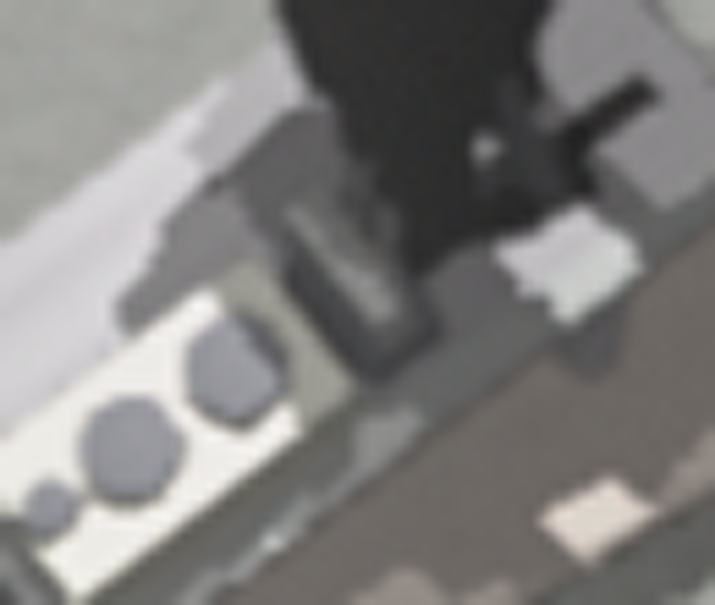

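Request:
step_arm(
  commands=[
    [[255, 0.0003, 0, -0.0001, 0], [255, 0.0006, 0, -0.0002, 0], [255, 0.0009, -0.0001, -0.0003, 0], [255, 0.0012, -0.0001, -0.0003, 0], [255, 0.0012, -0.0001, -0.0003, 0], [255, 0.0012, -0.0001, -0.0003, 0], [255, 0.0012, -0.0001, -0.0003, 0], [255, 0.0012, -0.0001, -0.0003, 0]],
  ],
)

```text
clock: 30.2
position: [0.5527, 0.0998, 0.1327]
orientation: [-3.14, 0.112, -0.0]
wrist_force: [-4.2, -0.0, -1.6]
opening: 0.0
```

Request:
step_arm(
  commands=[
    [[255, 0.0003, 0, -0.0001, 0], [255, 0.0006, 0, -0.0002, 0], [255, 0.0009, -0.0001, -0.0003, 0], [255, 0.0012, -0.0001, -0.0003, 0], [255, 0.0012, -0.0001, -0.0003, 0], [255, 0.0012, -0.0001, -0.0003, 0], [255, 0.0012, -0.0001, -0.0003, 0], [255, 0.0012, -0.0001, -0.0003, 0]],
  ],
)

```text
clock: 31.0
position: [0.5539, 0.0997, 0.1323]
orientation: [-3.14, 0.112, -0.0]
wrist_force: [-3.6, 0.1, -1.7]
opening: 0.003
```

Request:
step_arm(
  commands=[
    [[255, 0.0003, 0, -0.0001, 0], [255, 0.0006, 0, -0.0002, 0], [255, 0.0009, -0.0001, -0.0003, 0], [255, 0.0012, -0.0001, -0.0003, 0], [255, 0.0012, -0.0001, -0.0003, 0], [255, 0.0012, -0.0001, -0.0003, 0], [255, 0.0012, -0.0001, -0.0003, 0], [255, 0.0012, -0.0001, -0.0003, 0]],
  ],
)

```text
clock: 31.8
position: [0.5551, 0.0996, 0.132]
orientation: [-3.14, 0.112, -0.0]
wrist_force: [-2.4, 0.7, -1.4]
opening: -0.001
```

Request:
step_arm(
  commands=[
    [[255, 0.0003, 0, -0.0001, 0], [255, 0.0006, 0, -0.0002, 0], [255, 0.0009, -0.0001, -0.0003, 0], [255, 0.0012, -0.0001, -0.0003, 0], [255, 0.0012, -0.0001, -0.0003, 0], [255, 0.0012, -0.0001, -0.0003, 0], [255, 0.0012, -0.0001, -0.0003, 0], [255, 0.0012, -0.0001, -0.0003, 0]],
  ],
)

```text
clock: 32.6
position: [0.5563, 0.0994, 0.1317]
orientation: [-3.14, 0.112, -0.0]
wrist_force: [-3.5, 0.9, -1.2]
opening: 0.001
```

Request:
step_arm(
  commands=[
    [[255, 0.0003, 0, -0.0001, 0], [255, 0.0006, 0, -0.0002, 0], [255, 0.0009, -0.0001, -0.0003, 0], [255, 0.0012, -0.0001, -0.0003, 0], [255, 0.0012, -0.0001, -0.0003, 0], [255, 0.0012, -0.0001, -0.0003, 0], [255, 0.0012, -0.0001, -0.0003, 0], [255, 0.0012, -0.0001, -0.0003, 0]],
  ],
)

```text
clock: 33.4
position: [0.5567, 0.0994, 0.1315]
orientation: [3.14, -0.112, -0.003]
wrist_force: [-7.5, -0.7, 2.5]
opening: -0.007
```

Run:
```python
from h import *
a=ctrl.camera("scene")
crop(a[:,:,::-1],195,250,245,310,11,"pics/s23.png")
s=ctrl.get_state();print(w2d(s["position"]-[0,0,.011]), s["wrist_force"]@DR[:,0])
```

```text
[116.5755626   28.02583819  38.48645672] 7.478380854215292
```

View pics/s23.png

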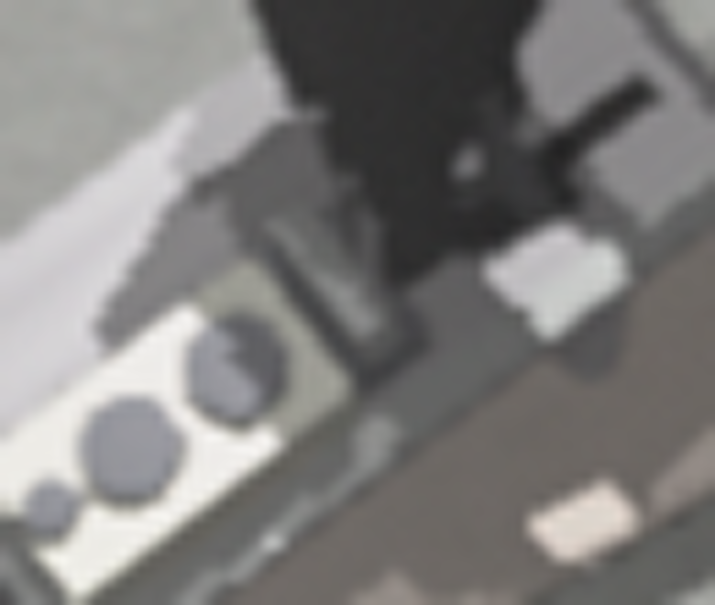

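Request:
step_arm(
  commands=[
    [[255, 0.0001, 0, 0, 0], [255, 0.0002, 0, 0, 0], [255, 0.0003, 0, -0.0001, 0], [255, 0.0003, 0, -0.0001, 0], [255, 0.0003, 0, -0.0001, 0], [255, 0.0003, 0, -0.0001, 0], [255, 0.0003, 0, -0.0001, 0], [255, 0.0003, 0, -0.0001, 0]],
  ],
)

```text
clock: 34.25
position: [0.5568, 0.0994, 0.1315]
orientation: [3.14, -0.112, -0.003]
wrist_force: [-9.5, 0.8, 2.9]
opening: 0.002
```

Run:
```python
from h import *
s=ctrl.get_state();print(s["position"],w2d(s["position"]-[0,0,.011]), s["wrist_force"], s["wrist_force"]@DR[:,0])
a=ctrl.camera("scene");s=ctrl.get_state();print(s["wrist_force"]@DR[:,0])
a=ctrl.camera("scene");s=ctrl.get_state();print(s["wrist_force"]@DR[:,0])
```

```text
[0.55682833 0.09944994 0.13147813] [116.52280551  28.00804248  38.46113193] [-9.47846519  0.77280717  2.89087874] 9.937307303587193
9.49353343541036
9.806332574004
```

Request:
step_arm(
  commands=[
    [[255, 0.0001, 0, 0, 0], [255, 0.0002, 0, 0, 0], [255, 0.0002, 0, 0, 0], [255, 0.0002, 0, 0, 0], [255, 0.0002, 0, 0, 0], [255, 0.0002, 0, 0, 0], [255, 0.0002, 0, 0, 0], [255, 0.0002, 0, 0, 0]],
  ],
)

```text
clock: 35.15
position: [0.5568, 0.0995, 0.1315]
orientation: [3.139, -0.111, -0.004]
wrist_force: [-10.2, 0.5, 3.5]
opening: -0.002
```

Run:
```python
from h import *
f=[]
for i in range(3):
    s=ctrl.get_state();f.append(s["wrist_force"]@DR[:,0]);ctrl.camera("scene")
print(f,s["wrist_force"])
```

```text
[np.float64(10.736831531974808), np.float64(10.65052664996174), np.float64(9.57490870481401)] [-8.98235277 -0.11353695  3.53029161]
```

Request:
step_arm(
  commands=[
    [[255, -0.0005, 0, 0.0001, 0], [255, -0.0015, 0.0001, 0.0004, 0], [255, -0.004, 0.0003, 0.0011, 0], [255, -0.01, 0.0007, 0.0028, 0], [255, -0.02, 0.0014, 0.006, 0], [255, -0.03, 0.002, 0.02, 0], [255, -0.03, 0.002, 0.06, 0], [255, -0.03, 0.002, 0.1, 0]],
  ],
)

```text
clock: 36.1
position: [0.5269, 0.1014, 0.2326]
orientation: [3.14, -0.112, -0.001]
wrist_force: [1.2, -0.4, -0.2]
opening: 0.001
```

Request:
step_arm(
  commands=[
    [[255, -0.04, -0.01, 0.01, 0], [255, -0.08, -0.02, 0.01, 0], [255, -0.12, -0.02, 0.01, 0], [255, -0.14, -0.05, 0.01, 0], [255, -0.15, -0.09, 0.01, 0], [255, -0.15, -0.13, 0.01, 0], [255, -0.15, -0.15, 0.01, 0], [255, -0.15, -0.15, 0.01, 0]],
  ],
)

```text
clock: 36.9
position: [0.3776, -0.0503, 0.2416]
orientation: [3.139, -0.117, 0.002]
wrist_force: [-0.1, 0.3, 1.2]
opening: -0.002
```

Run:
```python
from h import *
from ov import overlay
s=ctrl.get_state();print(s["clock"],s["position"],s["wrist_force"])
a=ctrl.camera("scene");b=ctrl.camera("top")
cv2.imwrite("pics/sE.png",a[:,:,::-1]);cv2.imwrite("pics/tE.png",b[:,:,::-1])
crop(a[:,:,::-1],185,270,225,325,8,"pics/s24.png");crop(b[:,:,::-1],145,235,190,255,6.5,"pics/t24.png")
```

```text
36.9 [ 0.37764291 -0.0502877   0.24160816] [-0.05968434  0.33674297  1.16625005]
```

View pics/s24.png

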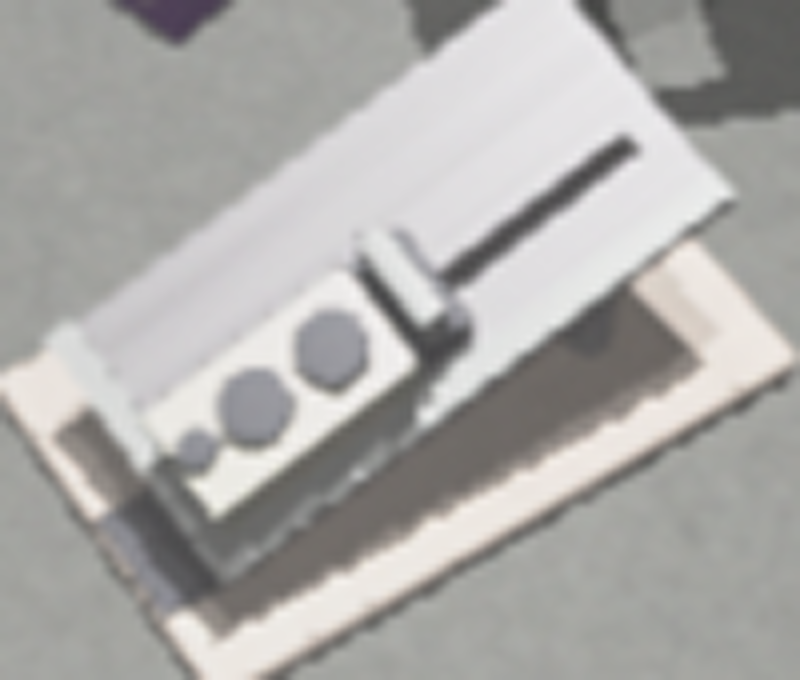

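View pics/t24.png

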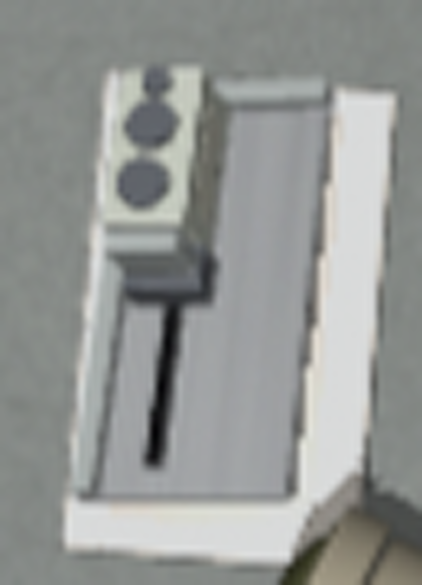

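View pics/sE.png

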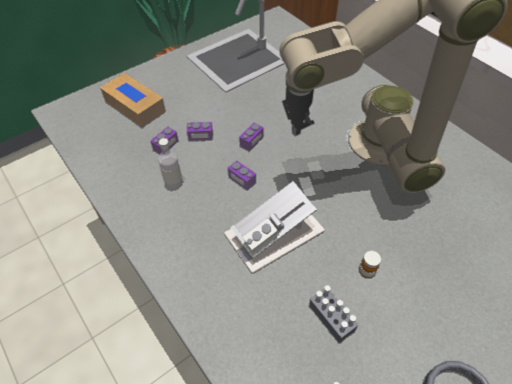

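The final scene corners, (251,249.5), (276.4,229.5), (267.6,218) and (242.6,235.8), match the predicted seated ones within about 1 px. The clamp tab is against the end of the cassette, the bystanders haven't moved, and the arm is clear of everything.

```bash
python3 -c "
from station import ctrl
print(ctrl.hand_in())"
```

```text
the job is handed in; nothing more can be done
None
```

The cassette is seated in the low corner with the clamp bearing on its end, and the job was handed in at about 37 s on the clock. I got no verdict back.

- **Set-down:** I picked up the white cassette and lowered it onto the deck. At first touch it pressed on the deck with about 19 N, because contact came about 5 mm earlier than my deck fit predicted. I then loosened the grip in small steps so it settled flat before I let go.
- **Slide home needed help:** the cassette slid to the short fence by itself but stopped about 9 mm short of the long one. I nudged it there with the closed fingertips; the sideways push peaked at about 4 N (about 6 N including the upward force on the tool).
- **Clamp:** it took about 3 N to push down the slope. I held about 10 to 10.7 N on the tab for roughly a second, which is about 7 to 7.7 N on the cassette, then backed straight off.
- **Last checks:** in the scene view, the cassette's top corners are within about 1 px (about 3 mm) of where a flush fit puts them. The clamp looks tight against its end in both views. The bottle, jar and rack look unmoved, and the robot touches nothing.
- **Disagreement:** just before clamping, the top view showed the cassette about 4 mm off along the slope from my deck fit. The scene view did not show this, and I put it down to calibration and fit error.

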